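Set up the blue backdrop and scan the gnomes

ROBOT

A 6-joint arm with a two-finger parallel gripper is mounted at the origin on the work surface. World frame = base frame: x ahead of the robot, y to its left, z up, the work surface at z = 0. Lengths are in m, angles in rad, forces in N, time in s.
With the tool pointing down it reaches from about 0.375 to 0.9 m from the base axis. Payload 3.1 kg.
Tool frame: the origin (TCP) lies between the finger pads; the fingertips stand 17 mm ahead of it and the grasp point (between the pads) lies 2 mm behind it; z points along the fingers, y is the line along which they close (so a half turn about z gives the same grasp; the last joint's range is limited). The gripper opens to 85 mm and grips with 20 to 120 N. Pads are 22 mm wide; open, the fingers measure 114 mm over their backs; the gripper's body (76 mm by 85 mm) begins 54 mm behind the grasp point. The pads swing forward as they close: fully open they stand 13 mm farther back than shut.
Start: joints at [-1.339, 0.527, 1.433, -0, 1.181, -0.178], TCP at [0.249, -0.573, 0.248] pointing down, gripper open.
Joint ranges: [-3.08, 3.08], [-0.75, 2.2], [0.22, 2.44], [-1.43, 4.57], [0, 2.65], [-2.85, 2.85]. Speed limits (rad/s): [2.79, 2.79, 3.14, 3.14, 3.14, 3.14].

INTERFACE

Orientations are given as a unit quaternion [x, y, z, w].
In Python, from station import sense, vision, order gives the robot as it stands.
- The arm moves only by the shell command python3 -m crank 'ROWS' [OPENING] [FORCE]. ROWS is JSON, a list of rows, each an object with "dp": the shift along the world's x, y, z in units of 30 mm (1.0 is 30 mm), a list of three; "angular": the turn, a rotation vector about the world's x, y, z in degrees, a list of three. In form: [{"dp": [dx, dy, dz], "angular": [ax, ay, az]}, ...]. A call has 1 to 20 rows; each row shifts and turns the commanded pose from where the row before left it; what a row does not reach is not made up. A row lasts 1/10 s, in which the tool goes at most 50 mm and 8.59 degrees, less where a joint would pass 70% of its speed; a pose out of reach is approached as far as the arm can. A call is refused whole if a number of a shift passes 1 or a number of a turn 8.59, either way. A call with a gripper value outside its range is refused whole. OPENING is the closure, from 0 (fully open) to 1 (shut), set as the call begins (- or left out, the last holds). The fingers move at their own pace and stop on an object; FORCE is the grip in N (left out, the last holds). Time passes only in rows, so rows that do not move let the fingers close. It gives the time, the measured TCP pose, the force, the opening and the grip force at its end, in the units of the state.
- sense(): the state, without advancing time (a new reading comes with each control period).
- vision.snapshot(name): name is "side" or "top"; returns a dict with "image" (420x560x3 uint8, blue, green, red), "range_z" (420x560 float32, m along the optical axis (not along the pixel's ray), 0 where there is no reading), "mtx" (3x3 intrinsics, pixels), "dist" ([k1, k2, p1, p2, k3] as OpenCV has them; the pictures are not rectified), "pose" (4x4, takes a point from camera to world coordinates). Camera axes: x right, y down, z forward; pixel columns grow to the right and rows downward; lengths in m; the calibration is good to about 2 mm. A picture is of the moment at which its call begins.
- order.sign_off(): hands the job in; it is judged then, once.
The state is a dict: "t": time; "q": joint angles; "qd": joint speeds; "tau": joint torques, N m; "tcp_pos": TCP position; "tool_rot": TCP orientation; "force": force on the tool from outside, world axes, zero at the start; "ft_torque": the same for the moment, N m; "finger_gap": opening from 0.0 (shut) to 1.0 (fully open); "gripper_force": force on a finger pad.
Only numpy, scipy, OpenCV 4.12 (cv2) and the standard library are available. Lean on these libraries where they do the work, as an engineer would, in place of code of your own. Each camera call takes 0.05 s, during which the arm holds its last target. There are 200 camera calls.

TASK

Draw the blue board out of the stack leaning on the low wall, leaving the other boards leaning there, and stand it tab up and centred in the trough behind the mat, leaning on the wooden rest as a backdrop; then stand every gnome upright on the mat. With all of them set out, take the scanner, hold it still for two seconds on the mat's open side with its beam on the white dot from 10 to 18 cm away, and lay it back in its cradle as it was, head over the same end. At the end the backdrop and all gnomes must still be in place; leave the jar, the cup and the plant alone.

Things in the scene. Friction and masses are not known exactly. Their poses are not given: they have to be found in the camera images.
- board_blue: THE BLUE BACKDROP board, one of four leaning face to face on the wall in any order: 190 mm (x) x 8 mm (y) x 120 mm (z), 0.13 kg, with one grip tab 32 mm wide, 45 mm tall, 8 mm thick on its top edge, tab middle at x = -24 mm (tabs staggered, free in front and behind). Origin: middle of the bottom edge; z runs up the board. Top leans about 15 deg to the wall. This is the one to draw.
- board_wood: Bare plywood board, one of four leaning face to face on the wall in any order: 190 mm (x) x 8 mm (y) x 120 mm (z), 0.13 kg, with one grip tab 32 mm wide, 45 mm tall, 8 mm thick on its top edge, tab middle at x = -72 mm (tabs staggered, free in front and behind). Origin: middle of the bottom edge; z runs up the board. Top leans about 15 deg to the wall.
- board_green: Green board, one of four leaning face to face on the wall in any order: 190 mm (x) x 8 mm (y) x 120 mm (z), 0.13 kg, with one grip tab 32 mm wide, 45 mm tall, 8 mm thick on its top edge, tab middle at x = 24 mm (tabs staggered, free in front and behind). Origin: middle of the bottom edge; z runs up the board. Top leans about 15 deg to the wall.
- board_white: White board, one of four leaning face to face on the wall in any order: 190 mm (x) x 8 mm (y) x 120 mm (z), 0.13 kg, with one grip tab 32 mm wide, 45 mm tall, 8 mm thick on its top edge, tab middle at x = 72 mm (tabs staggered, free in front and behind). Origin: middle of the bottom edge; z runs up the board. Top leans about 15 deg to the wall.
- wall: Fixed low white wall on the robot's left, 300 mm long (x), 40 mm thick, 106 mm high (boards rest on its edge at 100 mm). Origin at table height in the middle of its front face; the boards stand on the table on its -y side and lean towards its +y.
- corner: Fixed scanning corner: dark mat 280 mm (x) x 110 mm (y), 2 mm thick. Origin at table height under its centre. Beyond its -y edge come a wooden lip (y -57 to -64 mm, 12 mm high), a trough at table height, and an upright wooden back rest 190 mm long (x), 100 mm high, front face at y = -110 mm, feet to -158. Open side: +y.
- trough (a point): Point on the trough's floor (table height) 78 mm to -y of the mat's centre, where the backdrop's foot goes: standing there the board leans about 15 degrees back (to -y) on the top edge of the rest.
- dot (a point): White dot 28 mm across in the middle of the mat, on its surface (2 mm above the table): the point to aim the scanner at.
- scanner: Orange hand scanner: straight handle 130 mm (x) x 26 mm (y) x 32 mm (z), lying level in its cradle, with a black head bent 35 degrees downwards at its +x end. Origin: middle of the handle's underside. 0.19 kg in all, centre of mass about 17 mm towards the head; the handle can be gripped across its 26 mm from above.
- scan_head: The scanner's black head, 45 x 42 x 30 mm, rigid with the handle. Origin: middle of the glass window, 92 mm ahead (+x) and 3 mm above the handle's origin. Its +x axis is the beam: it points out of the window, 35 degrees (0.61 rad) below the handle's +x.
- cradle: Fixed grey cradle: block 100 mm (x) x 52 mm (y), seat 45 mm above the table, with a lip 10 mm high along each side (34 mm between the lips). Origin under its centre on the table. The handle lies along its x, both middles together, head overhanging its +x end.
- gnome0: Gnome ornament: red cylinder 42 mm across and 34 mm tall, white cone hat above, 63 mm tall in all, 0.05 kg. Origin: centre of its base; z up. May be absent.
- gnome1: Gnome ornament: yellow cylinder 42 mm across and 34 mm tall, white cone hat above, 63 mm tall in all, 0.05 kg. Origin: centre of its base; z up. May be absent.
- gnome2: Gnome ornament: green cylinder 42 mm across and 34 mm tall, white cone hat above, 63 mm tall in all, 0.05 kg. Origin: centre of its base; z up. May be absent.
- gnome3: Gnome ornament: blue cylinder 42 mm across and 34 mm tall, white cone hat above, 63 mm tall in all, 0.05 kg. Origin: centre of its base; z up. May be absent.
- gnome4: Gnome ornament: orange cylinder 42 mm across and 34 mm tall, white cone hat above, 63 mm tall in all, 0.05 kg. Origin: centre of its base; z up. May be absent.
- paint_jar: Bystander: paint jar, 56 mm across, 70 mm tall, yellow lid. Origin: centre of its base.
- brush_cup: Bystander: white cup, 70 mm across, 90 mm tall, with brushes up to about 190 mm high. Origin: centre of its base.
- small_plant: Bystander: little plant in a terracotta pot 70 mm across, 60 mm tall. Origin: centre of its base.
Things that resemble listed ones, but are neither listed nor needed, are in the scene too. Several things have the shape of the scanner; the one meant has the colours described above.

How it is judged:
On the way, in this order (a step that is already met when the one before it is completed fails the run):
1. the blue board stands in the trough, leaning on the rest, released (x of board_blue in the frame of corner between -0.05 and 0.05 m and y of board_blue in the frame of corner between -0.108 and -0.06 m and height (world z) of board_blue below 0.015 m and angle between board_blue's own z axis and vertical between 0.04 and 0.5 rad and contact force between the fingers and board_blue below 0.1 N and linear speed of board_blue below 0.02 m/s), for 0.3 s.
2. every gnome stands upright on the mat, released (x of gnome0 in the frame of corner between -0.145 and 0.145 m and y of gnome0 in the frame of corner between -0.058 and 0.06 m and angle between each of gnome0, gnome1, gnome2, gnome3, gnome4's own z axis and vertical below 0.2 rad and height (world z) of each of gnome0, gnome1, gnome2, gnome3, gnome4 below 0.015 m and contact force between the fingers and gnome0 below 0.1 N and linear speed of each of gnome0, gnome1, gnome2, gnome3, gnome4 below 0.03 m/s and x of gnome1 in the frame of corner between -0.145 and 0.145 m and y of gnome1 in the frame of corner between -0.058 and 0.06 m and contact force between the fingers and gnome1 below 0.1 N and x of gnome2 in the frame of corner between -0.145 and 0.145 m and y of gnome2 in the frame of corner between -0.058 and 0.06 m and contact force between the fingers and gnome2 below 0.1 N and x of gnome3 in the frame of corner between -0.145 and 0.145 m and y of gnome3 in the frame of corner between -0.058 and 0.06 m and contact force between the fingers and gnome3 below 0.1 N and x of gnome4 in the frame of corner between -0.145 and 0.145 m and y of gnome4 in the frame of corner between -0.058 and 0.06 m and contact force between the fingers and gnome4 below 0.1 N), for 0.2 s.
3. the scanner is held still with its beam on the white dot, from the open side (x of dot in the frame of scan_head between 0.08 and 0.2 m and y of dot in the frame of scan_head between -0.025 and 0.025 m and z of dot in the frame of scan_head between -0.025 and 0.025 m and y of scan_head in the frame of corner above 0.03 m and linear speed of scanner below 0.03 m/s and angular speed of scanner below 0.2 rad/s), for 1.6 s.
At the end, for the whole second after the job is handed in: Blue board leaning in the trough, within 50 mm of centred; every gnome upright (11 deg), base centre over the mat; scanner level in its cradle (35 mm lengthwise, 12 mm sideways), head over the +x end; other boards still leaning within 50 mm of their places; all released, at rest (all of step 1 and all of step 2 and x of scanner in the frame of cradle between -0.035 and 0.035 m and y of scanner in the frame of cradle between -0.012 and 0.012 m and z of scanner in the frame of cradle between 0.04 and 0.052 m and angle between scanner's own z axis and vertical below 0.15 rad and angle between the x axis of scanner and the x axis of cradle, either way round below 0.25 rad and x of scan_head in the frame of cradle above 0.03 m and linear speed of scanner below 0.02 m/s and angle between board_wood's own z axis and vertical between 0.04 and 0.6 rad and distance of each of board_wood, board_green, board_white from where it was at the start of the episode below 0.05 m and angle between board_green's own z axis and vertical between 0.04 and 0.6 rad and angle between board_white's own z axis and vertical between 0.04 and 0.6 rad); the robot touches nothing.
It fails at once if one of the other boards is toppled, or pulled more than 6 cm from its place (angle between any of board_wood, board_green, board_white's own z axis and vertical above 0.8 rad or distance of any of board_wood, board_green, board_white from where it was at the start of the episode above 0.06 m).
It fails at once if the jar, the cup or the plant is pushed more than 4 cm (distance of any of paint_jar, brush_cup, small_plant from where it was at the start of the episode above 0.04 m).
Of gnome0, gnome1, gnome2, gnome3, gnome4 only 3 to 5 are there at a start; the rules pass over those that are not, and their reading is None.
At some moment in a run one of gnome0, gnome1, gnome2, gnome3, gnome4 may be knocked a few centimetres aside while the robot is not near it.
It also fails if it takes over 210 s, if anything falls off the work surface, if the arm or the gripper's body presses on something with over 40 N, if the wrist force passes 120 N, or if a joint passes its speed limit or range.

## Working session

There is one attempt and no reset: what is moved stays moved. The work goes in short steps, Python scripts to look and compute and a shell command to move; the robot and the scene stay as the last step left them, time stands still between calls to the robot, and variables do not carry over. Pictures are saved under pics/ and viewed, at most 14 in all, crops included, and the job is handed in when it is done.

```bash
ls; mkdir -p pics; cat > h.py <<'E'
import numpy as np, cv2
from station import sense, vision, order
def snap(n,f=None):
    s=vision.snapshot(n); 
    if f: cv2.imwrite('pics/'+f,s['image'])
    np.savez('/tmp/%s.npz'%n,**{k:np.array(v) for k,v in s.items()})
    return s
def load(n): return dict(np.load('/tmp/%s.npz'%n))
def cloud(s):
    K=np.array(s['mtx'],float);d=np.array(s['dist'],float);Z=s['range_z']
    h,w=Z.shape
    uv=np.stack(np.meshgrid(np.arange(w),np.arange(h)),-1).reshape(-1,1,2).astype(np.float64)
    n=cv2.undistortPoints(uv,K,d).reshape(h,w,2)
    P=np.concatenate([n*Z[...,None],Z[...,None]],-1)
    T=np.array(s['pose']); W=P@T[:3,:3].T+T[:3,3]; W[Z==0]=np.nan
    return W
E
python3 - <<'E'
from h import *
for n in('side','top'):
    s=snap(n,n+'0.png'); print(n,np.round(s['pose'],3).tolist(),np.round(s['mtx'],1).tolist())
print(sense())
E
```

```text
pics
side [[-0.968, -0.128, 0.218, 0.237], [-0.252, 0.54, -0.803, 0.973], [-0.015, -0.832, -0.555, 0.739], [0.0, 0.0, 0.0, 1.0]] [[418.9, 0.0, 278.6], [0.0, 418.9, 202.2], [0.0, 0.0, 1.0]]
top [[0.013, -0.991, 0.133, 0.397], [-1.0, -0.012, 0.005, -0.033], [-0.004, -0.133, -0.991, 1.091], [0.0, 0.0, 0.0, 1.0]] [[425.1, 0.0, 278.6], [0.0, 425.1, 204.8], [0.0, 0.0, 1.0]]
{'t': 0.1, 'q': array([-1.33947565e+00,  5.28355151e-01,  1.43375226e+00,  4.30664477e-05,
        1.18142817e+00, -1.78478067e-01]), 'qd': array([-0.00062   , -0.0035156 , -0.00234064,  0.00043105, -0.00118334,
       -0.00199021]), 'tau': array([-9.71485715e-04, -4.43305600e+01, -1.78586394e+01, -2.84662856e-04,
        3.89309804e-03, -2.31534003e-06]), 'tcp_pos': array([ 0.24892481, -0.57263184,  0.24744952]), 'tool_rot': array([ 9.79082669e-01,  2.03460521e-01, -5.75777810e-06, -9.71649466e-04]), 'force': array([-0.04538916, -0.91594403,  0.2641845 ]), 'ft_torque': array([0.01960267, 0.03262492, 0.03672845]), 'gripper_force': 0.0, 'finger_gap': 1.0018922605202623}
```

View pics/side0.png

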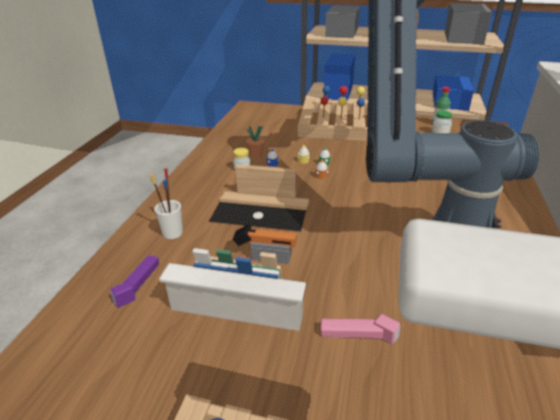

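View pics/top0.png

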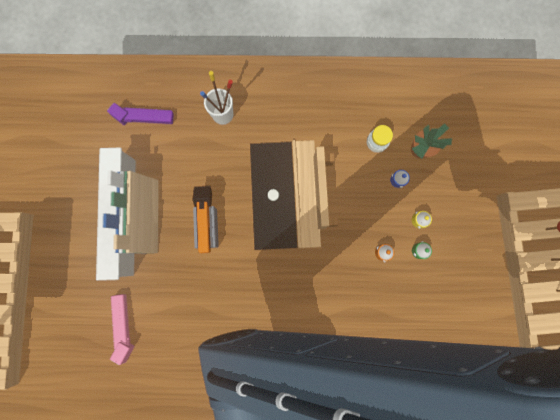

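The scene from the side and top views:
- **Boards:** in the top view, the tabs run white (118,178), green (119,199), blue (112,220), wood (124,242). Blue is the one nearest the wall.
- **Mat:** the dot is at (273,195).
- **Scanner:** it lies in its cradle at (203,220), with the head towards +x.
- **Gnomes:** blue (401,178), yellow (423,219), green (423,250) and orange (385,252). Red isn't visible, though the arm may be hiding it.

```bash
python3 - <<'E'
from h import *
s=load('top');W=cloud(s);im=s['image']
def p(n,u,v,r=1):
    a=W[v-r:v+r+1,u-r:u+r+1].reshape(-1,3);print(n,np.round(np.nanmedian(a,0),4),im[v,u])
for n,u,v in [('dot',273,195),('matTL',253,146),('matBL',256,247),('matTR',291,143),('matBR',295,246),('restT',321,150),('restB',324,224),('lip',298,190),('scan',203,240),('scanback',204,250),('scanmid',203,215),('head',203,195),('headtip',202,188),('crL',194,228),('crR',214,228),('wallT',110,152),('wallB',107,276),('tw',118,178),('tg',119,199),('tb',112,220),('two',124,242),('facetop',132,200),('gb',401,178),('gy',423,219),('gg',423,250),('go',385,252),('jar',380,138),('cup',219,105),('plant',432,142),('table',350,300)]: p(n,u,v)
# tabs: top-most points by colour region
for n,(u0,u1,v0,v1) in dict(w=(105,135,165,188),g=(105,135,190,208),b=(100,135,211,230),wo=(105,135,232,252)).items():
    R=W[v0:v1,u0:u1].reshape(-1,3);R=R[(R[:,2]>.13)]
    t=R[R[:,2]>R[:,2].max()-.02]; print(n,len(R),'x',np.round([R[:,0].min(),R[:,0].max()],3),'top',np.round(np.median(t,0),3),'zmax',R[:,2].max().round(3), 'y', np.round([R[:,1].min(),R[:,1].max()],3))
# gnome blobs: above z 15..70mm in region
M=(W[...,2]>.012)&(W[...,2]<.09)&(W[...,1]<-.3)
M&=(np.arange(560)[None]>365)&(np.arange(560)[None]<450)&(np.arange(420)[:,None]<300)
n,l,st,c=cv2.connectedComponentsWithStats(M.astype(np.uint8))
for i in range(1,n):
    if st[i,4]>30:
        R=W[l==i]; print(st[i],np.round((R[:,:2].min(0)+R[:,:2].max(0))/2,3),np.round(np.ptp(R,0)[:2],3),'zmax',R[:,2].max().round(3),np.round(R[R[:,2].argmax()],3))
i=im[130:270,90:230];i=cv2.resize(i,None,fx=4,fy=4,interpolation=2);cv2.imwrite('pics/c1.png',i)
E
```

```text
dot [ 0.5685 -0.012   0.0015] [214 227 228]
matTL [0.6986 0.0426 0.0021] [48 62 75]
matBL [0.4336 0.0296 0.0011] [47 59 71]
matTR [ 0.7065 -0.0575  0.0025] [ 66  93 120]
matBR [ 0.4374 -0.0702  0.0006] [41 51 60]
restT [ 0.6634 -0.1272  0.0998] [145 192 225]
restB [ 0.4858 -0.134   0.0999] [103 142 173]
lip [ 0.5826 -0.0768  0.0008] [115 155 187]
scan [0.446  0.1521 0.0755] [ 57 139 218]
scanback [0.4224 0.1488 0.0761] [ 57 137 219]
scanmid [0.5059 0.154  0.0768] [ 54 138 216]
head [0.5538 0.1549 0.0814] [42 53 67]
headtip [0.5733 0.1603 0.0674] [44 52 71]
crL [0.4777 0.1784 0.0543] [142 143 149]
crR [0.4767 0.13   0.0546] [112 113 118]
wallT [0.651  0.3758 0.1062] [229 235 234]
wallB [0.3593 0.3638 0.1058] [226 233 233]
tw [0.5833 0.3425 0.1334] [146 152 155]
tg [0.5329 0.3338 0.1405] [ 84 100  87]
tb [0.4856 0.3482 0.1376] [108  91  82]
two [0.4366 0.3195 0.1334] [104 129 150]
facetop [0.5358 0.3162 0.1077] [110 138 158]
gb [ 0.6071 -0.3305  0.0524] [148 155 159]
gy [ 0.5055 -0.3823  0.0509] [202 208 209]
gg [ 0.4296 -0.3795  0.0521] [191 198 198]
go [ 0.4237 -0.2869  0.0531] [193 
[... 213 characters left out ...]
 top [0.58  0.349 0.157] zmax 0.162 y [0.339 0.359]
g 180 x [0.516 0.549] top [0.532 0.339 0.157] zmax 0.163 y [0.33  0.348]
b 180 x [0.468 0.5  ] top [0.483 0.353 0.157] zmax 0.163 y [0.344 0.363]
wo 173 x [0.422 0.453] top [0.438 0.327 0.156] zmax 0.163 y [0.317 0.336]
[411 123  38  35 629] [ 0.695 -0.393] [0.086 0.089] zmax 0.09 [ 0.72  -0.423  0.09 ]
[391 170  19  17 243] [ 0.612 -0.336] [0.04  0.042] zmax 0.065 [ 0.617 -0.335  0.065]
[413 211  19  17 264] [ 0.508 -0.388] [0.041 0.041] zmax 0.064 [ 0.507 -0.39   0.064]
[412 241  20  18 266] [ 0.432 -0.386] [0.042 0.041] zmax 0.066 [ 0.432 -0.387  0.066]
[388 245   6  15  43] [ 0.424 -0.306] [0.035 0.012] zmax 0.053 [ 0.429 -0.301  0.053]
```

View pics/c1.png

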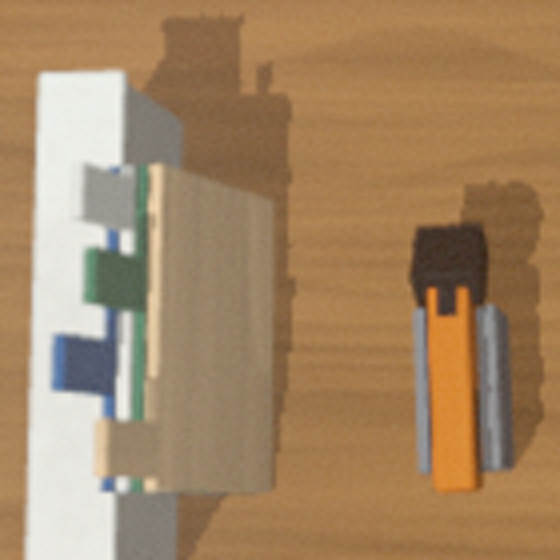

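From the wall outwards the boards run blue, white, green, wood, so blue is at the back. I'll fit the yaws next.

```bash
python3 - <<'E'
from h import *
s=load('top');W=cloud(s);im=s['image'].astype(int);V,U=np.mgrid[:420,:560]
def rect(n,M):
    k,l,st,_=cv2.connectedComponentsWithStats(M.astype(np.uint8));i=1+st[1:,4].argmax()
    P=W[l==i]; r=cv2.minAreaRect((P[:,:2]*1000).astype(np.float32));print(n,st[i,4],np.round(r[0],1),np.round(r[1],1),round(r[2],1),'z',np.round(np.median(P[:,2]),4))
Z=W[...,2]
rect('mat',(im.sum(2)<240)&(abs(Z)<.01)&(U>245)&(U<300)&(V>135)&(V<255))
rect('rest',(Z>.09)&(Z<.105)&(U>300)&(U<340)&(V<240)&(V>120))
rect('wall',(Z>.102)&(Z<.11)&(U>90)&(U<125)&(V>140)&(V<290)&(im.min(2)>200))
rect('handle',(im[...,2]-im[...,0]>100)&(Z>.07)&(U>185)&(U<225)&(V>190)&(V<260))
rect('cradle+',(Z>.045)&(U>185)&(U<225)&(V>205)&(V<260)&(Z<.058))
rect('frontface',(Z>.02)&(Z<.11)&(U>128)&(U<162)&(V>165)&(V<260))
# blue tab face plane
R=W[211:231,100:135].reshape(-1,3);c=im[211:231,100:135].reshape(-1,3)
R=R[(R[:,2]>.118)&(c[:,0]>c[:,2]+12)];print(len(R));f=R[R[:,2]<.155]
A=np.c_[f[:,2],f[:,0],np.ones(len(f))];print('y=a z+b x+c',np.linalg.lstsq(A,f[:,1],rcond=None)[0]); print(R.min(0),R.max(0))
# board x-extents from front face
m=(Z>.02)&(Z<.115)&(U>128)&(U<162)&(V>160)&(V<262);print(W[m][:,0].min(),W[m][:,0].max())
g=(Z>.012)&(Z<.09)&(U>370)&(U<400)&(V>238)&(V<268);P=W[g];print('orange',(P.min(0)+P.max(0))/2,P.max(0))
print(W[:,:,1][np.isfinite(Z)].min())
E
```

```text
mat 4301 [568.9 -11.4] [280.4 109.9] 4.0 z 0.0017
rest 634 [ 577.9 -130.1] [189.9  18.4] 3.7 z 0.0997
wall 1947 [507.3 372. ] [309.7  50.8] 2.2 z 0.1056
handle 511 [477.6 155. ] [121.2  25.2] 4.0 z 0.0763
cradle+ 190 [474.9 136.3] [112.4  15.1] 2.7 z 0.0538
frontface 1792 [518.5 318.4] [237.   59.6] 2.4 z 0.0671
221
y=a z+b x+c [0.31563218 0.05316767 0.27870461]
[0.46435926 0.32629687 0.11803672] [0.49892568 0.36068917 0.16338356]
0.3938959888513191 0.6497442876533122
orange [ 0.42305525 -0.29219918  0.03878368] [ 0.44400965 -0.27186086  0.06365836]
-1.32881975713885
```

```bash
python3 -m crank '[{"dp":[0.6,1,0.15],"angular":[0,0,8.2]},{"dp":[0.6,1,0.15],"angular":[0,0,8.2]},{"dp":[0.6,1,0.15],"angular":[0,0,8.2]},{"dp":[0.6,1,0.15],"angular":[0,0,8.2]},{"dp":[0.6,1,0.15],"angular":[0,0,8.2]},{"dp":[0.6,1,0.15],"angular":[0,0,8.2]},{"dp":[0.6,1,0.15],"angular":[0,0,8.2]},{"dp":[0.6,1,0.15],"angular":[0,0,8.2]},{"dp":[0.6,1,0.15],"angular":[0,0,8.2]},{"dp":[0.6,1,0.15],"angular":[0,0,8.2]},{"dp":[0.6,1,0.15],"angular":[0,0,8.2]},{"dp":[0.6,1,0.15],"angular":[0,0,8.2]},{"dp":[0.6,1,0.15],"angular":[0,0,8.2]},{"dp":[0,1,0],"angular":[0,0,7.5]},{"dp":[0,1,0],"angular":[0,0,7.5]},{"dp":[0,1,0],"angular":[0,0,7.5]},{"dp":[0,1,0],"angular":[0,0,7.5]},{"dp":[0,1,0],"angular":[0,0,7.5]},{"dp":[0,1,0],"angular":[0,0,7.5]},{"dp":[0,1,0],"angular":[0,0,7.3]}]' 0.6 40
cat >> h.py <<'E'
from scipy.spatial.transform import Rotation as Ro
def go(pos,yaw,tilt):
    """deltas (units of 30mm; rotvec deg) to tool y at yaw deg, then tilted by `tilt` deg about the horizontal axis at yaw-90"""
    s=sense();y=np.radians(yaw);Y=np.array([np.cos(y),np.sin(y),0]);Z=np.array([0,0,-1.]);X=np.cross(Y,Z)
    a=Ro.from_rotvec(np.radians(tilt)*np.array([np.sin(y),-np.cos(y),0]))
    R=a*Ro.from_matrix(np.c_[X,Y,Z]); c=Ro.from_quat(s['tool_rot'])
    print('dp',np.round((np.array(pos)-s['tcp_pos'])/.03,2),'ang',np.round((R*c.inv()).as_rotvec(degrees=True),1),'at',np.round(s['tcp_pos'],4),'q',np.round(s['q'],2),'gap',round(s['finger_gap'],3),'t',s['t'])
E
python3 -c "
from h import *
go([.484,.354+.268*.09,.234],92.3,-15)"
```

```text
t: 2.1
tcp_pos: [0.4826, 0.028, 0.3065]
tool_rot: [-0.023, 1.0, 0.0, -0.0]
force: [0.3, 0.6, 0.0]
finger_gap: 0.396
gripper_force: 0.0
dp [ 0.05 11.67 -2.42] ang [-15.   -0.7  -0.4] at [0.4826 0.028  0.3065] q [-0.17  0.26  1.7   0.    1.18 -1.79] gap 0.396 t 2.1
```

```bash
python3 -m crank '[{"dp":[0,0.97,0],"angular":[-1.25,-0.06,-0.03]},{"dp":[0,0.97,0],"angular":[-1.25,-0.06,-0.03]},{"dp":[0,0.97,0],"angular":[-1.25,-0.06,-0.03]},{"dp":[0,0.97,0],"angular":[-1.25,-0.06,-0.03]},{"dp":[0,0.97,0],"angular":[-1.25,-0.06,-0.03]},{"dp":[0,0.97,-0.2],"angular":[-1.25,-0.06,-0.03]},{"dp":[0,0.97,-0.2],"angular":[-1.25,-0.06,-0.03]},{"dp":[0,0.97,-0.3],"angular":[-1.25,-0.06,-0.03]},{"dp":[0,0.97,-0.3],"angular":[-1.25,-0.06,-0.03]},{"dp":[0,0.97,-0.4],"angular":[-1.25,-0.06,-0.03]},{"dp":[0,0.97,-0.5],"angular":[-1.25,-0.06,-0.03]},{"dp":[0.05,0.97,-0.5],"angular":[-1.25,-0.06,-0.03]},{"dp":[0,0,0],"angular":[0,0,0]}]'
python3 -c "
from h import *
go([.484,.354,.144],92.3,-15)
W=cloud(snap('side','side1.png'));snap('top','top1.png')"
```

```text
t: 3.4
tcp_pos: [0.483, 0.3789, 0.2313]
tool_rot: [-0.02, 0.991, -0.131, 0.002]
force: [-0.6, -0.6, -0.3]
finger_gap: 0.401
gripper_force: 0.0
dp [ 0.03 -0.83 -2.91] ang [ 0.1 -0.1  0. ] at [0.483  0.3789 0.2313] q [ 0.59  0.6   1.37 -0.23  1.32 -0.95] gap 0.401 t 3.4
```

View pics/top1.png

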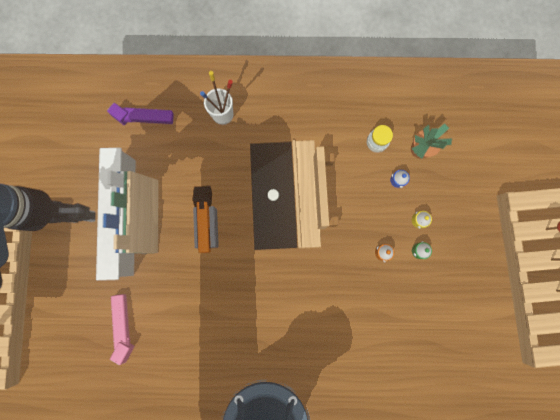

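The arm is clear, and there are four gnomes with no red one. The gripper at (75,213) is lined up with the blue tab at (112,220). I'll go down and grip it.

```bash
python3 -m crank '[{"dp":[0,-0.2,-0.7],"angular":[0,0,0]},{"dp":[0,-0.2,-0.7],"angular":[0,0,0]},{"dp":[0.03,-0.2,-0.7],"angular":[0,0,0]},{"dp":[0,-0.15,-0.5],"angular":[0,0,0]},{"dp":[0,-0.08,-0.3],"angular":[0,0,0]},{"dp":[0,0,0],"angular":[0,0,0]},{"dp":[0,0,0],"angular":[0,0,0]}]'
python3 -c "
from h import *
go([.484,.354,.144],92.3,-15);snap('top');s=snap('side');i=s['image'][200:340,150:310];cv2.imwrite('pics/c2.png',cv2.resize(i,None,fx=4,fy=4,interpolation=2))"
```

```text
t: 4.2
tcp_pos: [0.4861, 0.3509, 0.1487]
tool_rot: [-0.017, 0.991, -0.13, 0.004]
force: [-0.1, 0.7, -0.3]
finger_gap: 0.408
gripper_force: 0.0
dp [-0.07  0.1  -0.16] ang [-0.   0.2  0.3] at [0.4861 0.3509 0.1487] q [ 0.55  0.68  1.48 -0.25  1.12 -0.93] gap 0.408 t 4.2
```

View pics/c2.png

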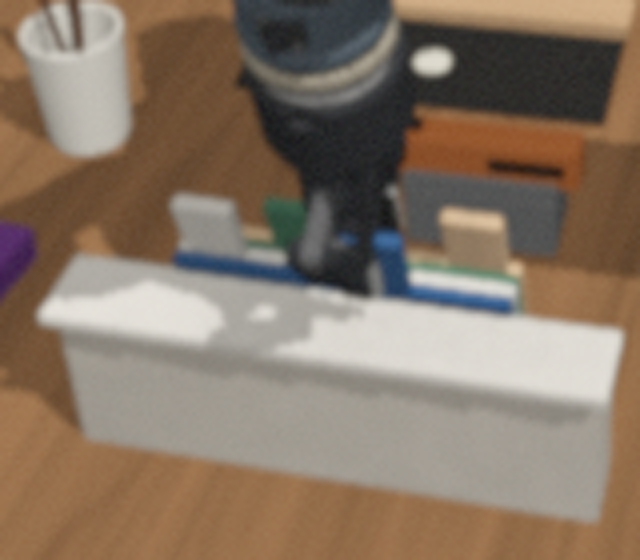

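The back finger is behind the blue tab, whose right part shows at (390,265), and the front finger is hidden in front. I'll make the last small correction and close.

```bash
python3 -m crank '[{"dp":[-0.07,0.1,-0.16],"angular":[0,0.2,0.3]},{"dp":[0,0,0],"angular":[0,0,0]}]'
python3 -m crank '[{"dp":[0,0,0],"angular":[0,0,0]},{"dp":[0,0,0],"angular":[0,0,0]},{"dp":[0,0,0],"angular":[0,0,0]},{"dp":[0,0,0],"angular":[0,0,0]},{"dp":[0,0,0],"angular":[0,0,0]}]' 1 40
python3 -c "
from h import *
go([.484,.354,.144],92.3,-15)"
```

```text
t: 4.5
tcp_pos: [0.4829, 0.3546, 0.1429]
tool_rot: [-0.021, 0.991, -0.13, 0.002]
force: [0.0, -0.3, 0.1]
finger_gap: 0.4
gripper_force: 0.0
t: 5.0
tcp_pos: [0.4833, 0.3536, 0.1432]
tool_rot: [-0.02, 0.991, -0.131, 0.002]
force: [0.6, -2.1, 2.3]
finger_gap: 0.09
gripper_force: 41.7
dp [0.02 0.01 0.03] ang [ 0.1 -0.1 -0. ] at [0.4833 0.3536 0.1432] q [ 0.55  0.69  1.48 -0.25  1.12 -0.93] gap 0.09 t 5.0
```

```bash
python3 -m crank '[{"dp":[0,0.07,0.25],"angular":[0,0,0]},{"dp":[0,0.09,0.33],"angular":[0,0,0]},{"dp":[-0.01,0.09,0.33],"angular":[0,0,0]},{"dp":[0,0.09,0.33],"angular":[0,0,0]},{"dp":[-0.01,0.09,0.33],"angular":[0,0,0]},{"dp":[0,0.09,0.33],"angular":[0,0,0]},{"dp":[0,0.09,0.33],"angular":[0,0,0]},{"dp":[-0.01,0.09,0.33],"angular":[0,0,0]},{"dp":[0,0.09,0.33],"angular":[0,0,0]},{"dp":[0,0.09,0.33],"angular":[0,0,0]},{"dp":[0,0.09,0.33],"angular":[0,0,0]},{"dp":[-0.01,0.09,0.33],"angular":[0,0,0]},{"dp":[0,0.09,0.33],"angular":[0,0,0]},{"dp":[0,0.09,0.33],"angular":[0,0,0]},{"dp":[0,0.09,0.33],"angular":[0,0,0]},{"dp":[0,0.09,0.33],"angular":[0,0,0]},{"dp":[0,0,0],"angular":[0,0,0]}]'
python3 -c "
from h import *
s=snap('side','side2.png')
go([.484,.354,.32],92.3,-15)"
```

```text
t: 6.7
tcp_pos: [0.4829, 0.3975, 0.301]
tool_rot: [-0.02, 0.991, -0.13, 0.004]
force: [-0.2, 0.1, -1.1]
finger_gap: 0.087
gripper_force: 41.6
dp [ 0.05 -1.44  0.67] ang [-0.  0. -0.] at [0.4825 0.3971 0.3   ] q [ 0.61  0.55  1.26 -0.22  1.47 -0.97] gap 0.085 t 6.75
```

View pics/side2.png

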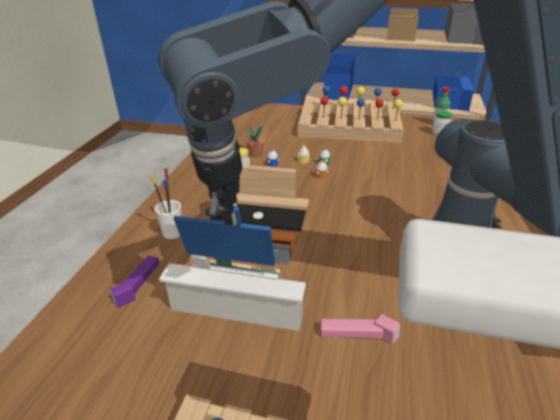

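The blue board is out and held at (228,238), and the other boards still lean on the wall. I'll lift it, swing it over to the trough and tilt it back.

```bash
python3 -m crank '[{"dp":[0,0,0.7],"angular":[0,0,0]},{"dp":[0,0,0.8],"angular":[0,0,0]},{"dp":[0.1,-0.5,0.5],"angular":[0,0,0]},{"dp":[0.13,-0.95,0],"angular":[1.9,0,0.1]},{"dp":[0.13,-0.95,0],"angular":[1.9,0,0.1]},{"dp":[0.13,-0.95,0],"angular":[1.9,0,0.1]},{"dp":[0.13,-0.95,0],"angular":[1.9,0,0.1]},{"dp":[0.13,-0.95,0],"angular":[1.9,0,0.1]},{"dp":[0.13,-0.95,0],"angular":[1.9,0,0.1]},{"dp":[0.13,-0.95,0],"angular":[1.9,0,0.1]},{"dp":[0.13,-0.95,0],"angular":[1.9,0,0.1]},{"dp":[0.13,-0.95,0],"angular":[1.9,0,0.1]},{"dp":[0.13,-0.95,0],"angular":[1.9,0,0.1]},{"dp":[0.13,-0.95,0],"angular":[1.9,0,0.1]},{"dp":[0.13,-0.95,0],"angular":[1.9,0,0.1]},{"dp":[0.13,-0.95,0],"angular":[1.9,0,0.1]},{"dp":[0.13,-0.95,0],"angular":[1.9,0,0.1]},{"dp":[0.13,-0.95,0],"angular":[1.9,0,0.1]},{"dp":[0.13,-0.95,0],"angular":[1.5,0,0.1]},{"dp":[0,0,0],"angular":[0,0,0]}]'
python3 -c "
from h import *
go([.5525,-.125,.30],94,15)"
```

```text
t: 8.75
tcp_pos: [0.5473, -0.0797, 0.3579]
tool_rot: [-0.03, 0.991, 0.129, 0.009]
force: [-0.4, 1.0, -1.6]
finger_gap: 0.088
gripper_force: 41.5
dp [ 0.17 -1.51 -1.93] ang [0.1 1.5 0.8] at [ 0.5473 -0.0797  0.3579] q [-0.47  0.34  1.45  0.24  1.46 -2.14] gap 0.088 t 8.75
```

```bash
python3 -m crank '[{"dp":[0.06,-0.5,-0.3],"angular":[0,0.5,0.3]},{"dp":[0.06,-0.5,-0.6],"angular":[0,0.5,0.3]},{"dp":[0.05,-0.5,-0.6],"angular":[0,0.5,0.2]},{"dp":[0,0,-0.4],"angular":[0,0,0]},{"dp":[0,0,0],"angular":[0,0,0]}]'
python3 - <<'E'
from h import *
go([.5525,-.125,.16],94,15);s=snap('top');W=cloud(s);im=s['image'].astype(int);V,U=np.mgrid[:420,:560]
s2=snap('side');Ws=cloud(s2);i2=s2['image'].astype(int)
# blue board points (side cam sees front face)
for n,w,i in(('top',W,im),('side',Ws,i2)):
    m=(i[...,0]-i[...,2]>40)&(w[...,2]>.02)&(w[...,2]<.4)&(abs(w[...,0]-.57)<.2)&(w[...,1]<.0)&(w[...,1]>-.2)
    P=w[m];print(n,len(P))
    if len(P)>50:
        p1=np.percentile(P,[1,50,99],axis=0);print(np.round(p1,3))
        A=np.c_[P[:,2],P[:,0],np.ones(len(P))];print(np.linalg.lstsq(A,P[:,1],rcond=None)[0])
cv2.imwrite('pics/c3.png',cv2.resize(s2['image'][100:260,150:350],None,fx=4,fy=3.75,interpolation=2))
E
```

```text
t: 9.25
tcp_pos: [0.5511, -0.1186, 0.2988]
tool_rot: [-0.037, 0.99, 0.133, -0.008]
force: [-0.1, 0.6, -0.4]
finger_gap: 0.086
gripper_force: 41.5
dp [ 0.05 -0.21 -4.63] ang [-0.3 -0.3 -0.4] at [ 0.5511 -0.1186  0.2988] q [-0.52  0.44  1.47  0.22  1.39 -2.22] gap 0.086 t 9.25
top 794
[[ 0.48  -0.111  0.164]
 [ 0.552 -0.092  0.207]
 [ 0.662 -0.076  0.274]]
[-0.26712891  0.05458934 -0.06565968]
side 2465
[[ 0.483 -0.111  0.164]
 [ 0.567 -0.09   0.22 ]
 [ 0.661 -0.07   0.284]]
[-0.24949298  0.07425392 -0.07774215]
```

View pics/c3.png

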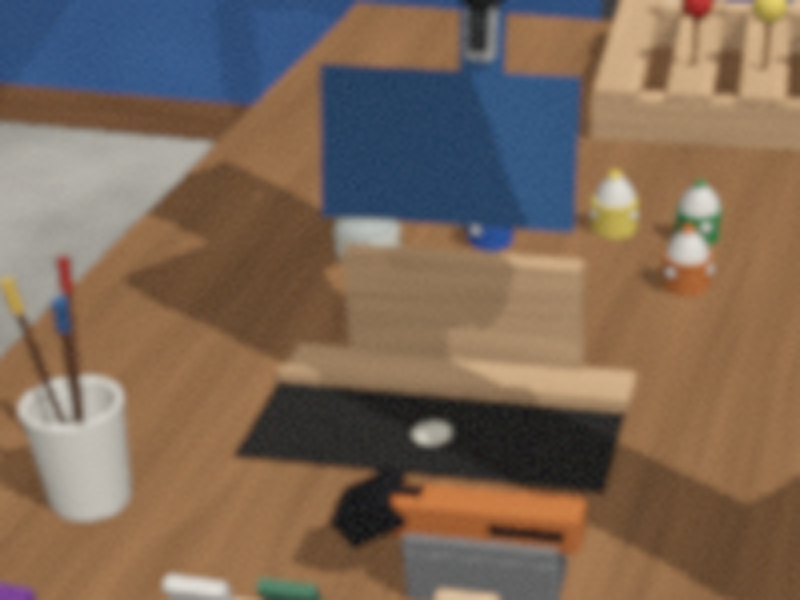

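The board hangs centred over the trough with its foot about 1 cm too far forward. Lowering it with a shift towards -y.

```bash
python3 -m crank '[{"dp":[0.03,-0.15,-0.5],"angular":[-0.3,-0.3,-0.4]},{"dp":[0,-0.15,-0.6],"angular":[0,0,0]},{"dp":[0,0,-0.6],"angular":[0,0,0]},{"dp":[0,0,-0.6],"angular":[0,0,0]},{"dp":[0,0,-0.6],"angular":[0,0,0]},{"dp":[0,0,-0.6],"angular":[0,0,0]},{"dp":[0,0,-0.5],"angular":[0,0,0]},{"dp":[0,0,-0.5],"angular":[0,0,0]},{"dp":[0,0,-0.3],"angular":[0,0,0]},{"dp":[0,0,-0.2],"angular":[0,0,0]},{"dp":[0,0,-0.1],"angular":[0,0,0]},{"dp":[0,0,0],"angular":[0,0,0]},{"dp":[0,0,0],"angular":[0,0,0]}]'
```

```text
t: 10.65
tcp_pos: [0.5539, -0.1285, 0.1496]
tool_rot: [-0.035, 0.991, 0.128, -0.001]
force: [-0.7, 0.4, -0.8]
finger_gap: 0.084
gripper_force: 41.5
```

```bash
python3 -m crank '[{"dp":[0,0,-0.1],"angular":[0,0,0]},{"dp":[0,0,-0.06],"angular":[0,0,0]},{"dp":[0,0,0],"angular":[0,0,0]},{"dp":[0,0,0],"angular":[0,0,0]}]'
python3 -m crank '[{"dp":[0,0,0],"angular":[0,0,0]},{"dp":[0,0,0],"angular":[0,0,0]},{"dp":[0,0,0],"angular":[0,0,0]},{"dp":[0,0,0],"angular":[0,0,0]},{"dp":[0,0,0],"angular":[0,0,0]}]' 0.6 40
python3 -c "
from h import *
go([.554,-.1,.3],94,0)"
```

```text
t: 11.05
tcp_pos: [0.5536, -0.1284, 0.1442]
tool_rot: [-0.035, 0.991, 0.128, -0.002]
force: [0.6, -0.1, -1.3]
finger_gap: 0.085
gripper_force: 41.6
t: 11.55
tcp_pos: [0.5536, -0.1283, 0.1443]
tool_rot: [-0.035, 0.991, 0.128, -0.002]
force: [0.1, -0.6, -0.0]
finger_gap: 0.397
gripper_force: 0.0
dp [0.01 0.94 5.19] ang [-14.7  -0.7  -0. ] at [ 0.5536 -0.1283  0.1443] q [-0.53  0.63  1.62  0.25  1.05 -2.31] gap 0.397 t 11.55
```

```bash
python3 -m crank '[{"dp":[0,-0.2,0.75],"angular":[0,0,0]},{"dp":[0.03,-0.2,0.75],"angular":[0,0,0]},{"dp":[0,-0.2,0.75],"angular":[0,0,0]},{"dp":[-0.6,-0.7,0.5],"angular":[-3,-0.1,0]},{"dp":[-0.8,-0.8,0],"angular":[-3,-0.1,0]},{"dp":[-0.8,-0.8,0],"angular":[-3,-0.1,0]},{"dp":[-0.8,-0.8,0],"angular":[-3,-0.2,0]},{"dp":[-0.8,-0.8,0],"angular":[-2.7,-0.2,0]},{"dp":[-0.5,-0.8,0],"angular":[0,0,0]},{"dp":[0,0,0],"angular":[0,0,0]}]' 0.3
cat >> h.py <<'E'
def board(W,im):
    i=im.astype(int);m=(i[...,0]-i[...,2]>40)&(W[...,2]>.02)&(W[...,2]<.115)&(abs(W[...,0]-.57)<.12)&(W[...,1]<-.03)&(W[...,1]>-.16)
    P=W[m]
    if len(P)<50: return
    A=np.c_[P[:,2],P[:,0],np.ones(len(P))];k=np.linalg.lstsq(A,P[:,1],rcond=None)[0]
    print('board n',len(P),'x',np.round(np.percentile(P[:,0],[1,99]),3),'z',P[:,2].min().round(3),P[:,2].max().round(3),'lean deg',np.degrees(np.arctan(-k[0])).round(1),'foot y',(k[1]*.572+k[2]).round(4))
def gnomes(W,im):
    Z=W[...,2];m=(Z>.012)&(Z<.075)&(W[...,0]<.75)&(W[...,0]>.2)&(W[...,1]<.05)&(W[...,1]>-.6)
    hsv=cv2.cvtColor(im,cv2.COLOR_BGR2HSV)
    n,l,st,c=cv2.connectedComponentsWithStats(m.astype(np.uint8))
    for i in range(1,n):
        if 80<st[i,4]<600:
            R=W[l==i];a=hsv[l==i];h=a[(a[:,1]>130)][:,0]
            e=np.ptp(R,0)
            if max(e[:2])<.09:print('blob',np.round((R[:,:2].min(0)+R[:,:2].max(0))/2,4),'size',np.round(e[:2],3),'zmax',R[:,2].max().round(3),'hue',np.median(h) if len(h) else None)
E
python3 - <<'E'
from h import *
s=snap('top');W=cloud(s);gnomes(W,s['image']);board(W,s['image']);s=snap('side');board(cloud(s),s['image'])
go([.423,-.292,.15],94,0)
E
```

```text
t: 12.55
tcp_pos: [0.4242, -0.2896, 0.2271]
tool_rot: [-0.033, 0.999, -0.001, -0.0]
force: [0.4, -0.6, 1.7]
finger_gap: 0.696
gripper_force: 0.0
blob [ 0.7116 -0.2803] size [0.053 0.053] zmax 0.075 hue 26.0
blob [ 0.6956 -0.3998] size [0.067 0.058] zmax 0.075 hue 12.0
blob [ 0.6592 -0.1531] size [0.021 0.023] zmax 0.054 hue 15.0
blob [ 0.6121 -0.3356] size [0.04  0.041] zmax 0.064 hue 110.5
blob [ 0.5084 -0.3862] size [0.041 0.037] zmax 0.064 hue 26.0
blob [ 0.4995 -0.1626] size [0.021 0.023] zmax 0.055 hue 16.0
blob [ 0.4233 -0.2903] size [0.043 0.037] zmax 0.05 hue 14.0
board n 137 x [0.492 0.67 ] z 0.02 0.115 lean deg 16.1 foot y -0.0878
board n 1737 x [0.487 0.667] z 0.02 0.115 lean deg 14.9 foot y -0.0845
dp [-0.08 -0.15 -2.56] ang [-0.   0.   0.1] at [ 0.4253 -0.2876  0.2268] q [-0.81  0.41  1.73  0.    1.   -2.45] gap 0.703 t 12.65
```

The board stands and leans about 15°, with its foot in the trough. Now the orange gnome.

```bash
python3 -m crank '[{"dp":[-0.06,-0.1,-0.9],"angular":[0,0,0]},{"dp":[0,0,-0.9],"angular":[0,0,0]},{"dp":[0,0,-0.9],"angular":[0,0,0]},{"dp":[0,0,-0.9],"angular":[0,0,0]},{"dp":[0,0,-0.9],"angular":[0,0,0]},{"dp":[0,0,-0.9],"angular":[0,0,0]},{"dp":[0,0,-0.7],"angular":[0,0,0]},{"dp":[0,0,-0.4],"angular":[0,0,0]},{"dp":[0,0,-0.1],"angular":[0,0,0]},{"dp":[0,0,0],"angular":[0,0,0]}]' 0.3
python3 -m crank '[{"dp":[0,0,0],"angular":[0,0,0]},{"dp":[0,0,0],"angular":[0,0,0]},{"dp":[0,0,0],"angular":[0,0,0]},{"dp":[0,0,0],"angular":[0,0,0]}]' 1 25
```

```text
t: 13.65
tcp_pos: [0.4241, -0.29, 0.0287]
tool_rot: [-0.035, 0.999, 0.0, -0.0]
force: [1.5, -0.4, 0.8]
finger_gap: 0.697
gripper_force: 0.0
t: 14.05
tcp_pos: [0.4243, -0.2908, 0.0298]
tool_rot: [-0.035, 0.999, -0.001, 0.001]
force: [0.2, 0.4, 6.0]
finger_gap: 0.482
gripper_force: 25.7
```

```bash
python3 -m crank '[{"dp":[0,0,0.6],"angular":[0,0,0]},{"dp":[0,0,0.9],"angular":[0,0,0]},{"dp":[0,0,0.9],"angular":[0,0,0]},{"dp":[0,0,0.9],"angular":[0,0,0]},{"dp":[0,0,0.9],"angular":[0,0,0]},{"dp":[0,0,0.9],"angular":[0,0,0]},{"dp":[0.1,0.9,0.4],"angular":[0,0,0]},{"dp":[0.1,0.9,0],"angular":[0,0,0]},{"dp":[0.1,0.9,0],"angular":[0,0,0]},{"dp":[0.1,0.9,0],"angular":[0,0,0]},{"dp":[0.1,0.9,0],"angular":[0,0,0]},{"dp":[0.1,0.9,0],"angular":[0,0,0]},{"dp":[0.1,0.9,0],"angular":[0,0,0]},{"dp":[0.1,0.9,-0.5],"angular":[0,0,0]},{"dp":[0.1,0.9,-0.9],"angular":[0,0,0]},{"dp":[0.1,0.9,-0.9],"angular":[0,0,0]},{"dp":[0,0,-0.9],"angular":[0,0,0]},{"dp":[0,0,0],"angular":[0,0,0]}]'
python3 -c "
from h import *
go([.4543,-.0195,.0325],94,0)"
```

```text
t: 15.85
tcp_pos: [0.4514, -0.019, 0.0954]
tool_rot: [-0.036, 0.999, 0.001, -0.003]
force: [0.1, -0.2, -0.8]
finger_gap: 0.481
gripper_force: 25.7
dp [ 0.1  -0.02 -2.1 ] ang [-0.1 -0.4 -0.1] at [ 0.4514 -0.019   0.0954] q [-0.29  0.58  1.99  0.    0.58 -1.93] gap 0.481 t 15.85
```

```bash
python3 -m crank '[{"dp":[0.08,-0.02,-0.7],"angular":[0,0,0]},{"dp":[0,0,-0.7],"angular":[0,0,0]},{"dp":[0,0,-0.5],"angular":[0,0,0]},{"dp":[0,0,-0.2],"angular":[0,0,0]},{"dp":[0,0,0],"angular":[0,0,0]},{"dp":[0,0,0],"angular":[0,0,0]}]'
python3 -m crank '[{"dp":[0,0,0],"angular":[0,0,0]},{"dp":[0,0,0],"angular":[0,0,0]},{"dp":[0,0,0],"angular":[0,0,0]}]' 0.3
python3 -m crank '[{"dp":[0,0,0.6],"angular":[0,0,0]},{"dp":[0,0,0.9],"angular":[0,0,0]},{"dp":[0,0,0.9],"angular":[0,0,0]},{"dp":[0,0,0.9],"angular":[0,0,0]},{"dp":[0,0,0.9],"angular":[0,0,0]},{"dp":[-0.1,-0.8,0.9],"angular":[0,0,0]},{"dp":[-0.1,-0.9,0.4],"angular":[0,0,0]},{"dp":[-0.1,-1,0],"angular":[0,0,0]},{"dp":[-0.1,-1,0],"angular":[0,0,0]},{"dp":[-0.1,-1,0],"angular":[0,0,0]},{"dp":[-0.1,-1,0],"angular":[0,0,0]},{"dp":[-0.1,-1,0],"angular":[0,0,0]},{"dp":[0,-1,0],"angular":[0,0,0]},{"dp":[0,-1,0],"angular":[0,0,0]},{"dp":[0,-1,0],"angular":[0,0,0]},{"dp":[0,-1,-0.5],"angular":[0,0,0]},{"dp":[0,-0.9,-0.9],"angular":[0,0,0]},{"dp":[0,0,0],"angular":[0,0,0]}]'
python3 - <<'E'
from h import *
s=snap('top');W=cloud(s);gnomes(W,s['image'])
go([.432,-.387,.03],94,0)
E
```

```text
t: 16.45
tcp_pos: [0.4566, -0.0214, 0.0356]
tool_rot: [-0.035, 0.999, -0.0, 0.001]
force: [-0.6, -0.8, -1.0]
finger_gap: 0.483
gripper_force: 25.7
t: 16.75
tcp_pos: [0.4563, -0.021, 0.0352]
tool_rot: [-0.035, 0.999, 0.0, 0.0]
force: [1.3, 0.0, -0.9]
finger_gap: 0.702
gripper_force: 0.0
t: 18.55
tcp_pos: [0.4338, -0.3711, 0.1549]
tool_rot: [-0.033, 0.999, 0.001, -0.001]
force: [-0.3, 0.3, 0.1]
finger_gap: 0.696
gripper_force: 0.0
blob [ 0.7114 -0.2805] size [0.053 0.053] zmax 0.075 hue 26.0
blob [ 0.6894 -0.4025] size [0.055 0.053] zmax 0.075 hue 12.0
blob [ 0.659  -0.1531] size [0.022 0.023] zmax 0.054 hue 15.0
blob [ 0.6119 -0.336 ] size [0.041 0.041] zmax 0.064 hue 112.0
blob [ 0.5527 -0.5941] size [0.046 0.012] zmax 0.062 hue None
blob [ 0.5103 -0.3907] size [0.036 0.038] zmax 0.064 hue 25.0
blob [ 0.4999 -0.1627] size [0.022 0.023] zmax 0.055 hue 15.0
blob [ 0.4568 -0.0216] size [0.042 0.04 ] zmax 0.065 hue 13.0
dp [-0.06 -0.59 -4.2 ] ang [-0.2 -0.2  0.1] at [ 0.4339 -0.3692  0.156 ] q [-0.9   0.58  1.65 -0.    0.91 -2.54] gap 0.702 t 18.6
```

Orange is standing. Green next.

```bash
python3 -m crank '[{"dp":[-0.06,-0.59,-0.4],"angular":[0,0,0]},{"dp":[0,0,-0.9],"angular":[0,0,0]},{"dp":[0,0,-0.9],"angular":[0,0,0]},{"dp":[0,0,-0.9],"angular":[0,0,0]},{"dp":[0,0,-0.7],"angular":[0,0,0]},{"dp":[0,0,-0.4],"angular":[0,0,0]},{"dp":[0,0,0],"angular":[0,0,0]}]'
python3 -m crank '[{"dp":[0,0,0],"angular":[0,0,0]},{"dp":[0,0,0],"angular":[0,0,0]},{"dp":[0,0,0],"angular":[0,0,0]},{"dp":[0,0,0],"angular":[0,0,0]}]' 1 25
python3 -m crank '[{"dp":[0,0,0.6],"angular":[0,0,0]},{"dp":[0,0,0.9],"angular":[0,0,0]},{"dp":[0,0,0.9],"angular":[0,0,0]},{"dp":[0,0,0.9],"angular":[0,0,0]},{"dp":[0,0,0.9],"angular":[0,0,0]},{"dp":[0,0,0.9],"angular":[0,0,0]},{"dp":[0,0.9,0.6],"angular":[0,0,0]},{"dp":[0,1,0],"angular":[0,0,0]},{"dp":[0.1,1,0],"angular":[0,0,0]},{"dp":[0.1,1,0],"angular":[0,0,0]},{"dp":[0.2,1,0],"angular":[0,0,0]},{"dp":[0.3,1,0],"angular":[0,0,0]},{"dp":[0.4,1,0],"angular":[0,0,0]},{"dp":[0.4,1,0],"angular":[0,0,0]},{"dp":[0.4,1,0],"angular":[0,0,0]},{"dp":[0.4,1,0],"angular":[0,0,0]},{"dp":[0.3,1,0],"angular":[0,0,0]},{"dp":[0,1,-0.4],"angular":[0,0,0]},{"dp":[0,0.4,-0.9],"angular":[0,0,0]},{"dp":[0,0,0],"angular":[0,0,0]}]'
python3 -c "
from h import *
go([.511,-.0155,.033],94,0)"
```

```text
t: 19.3
tcp_pos: [0.4328, -0.3858, 0.0306]
tool_rot: [-0.035, 0.999, 0.001, -0.001]
force: [0.2, 0.3, -0.5]
finger_gap: 0.697
gripper_force: 0.0
t: 19.7
tcp_pos: [0.4338, -0.3872, 0.0329]
tool_rot: [-0.035, 0.999, -0.001, 0.0]
force: [-0.3, -0.3, 3.6]
finger_gap: 0.48
gripper_force: 25.7
t: 21.7
tcp_pos: [0.5085, -0.0153, 0.1616]
tool_rot: [-0.036, 0.999, 0.001, -0.004]
force: [-1.0, -0.8, -0.7]
finger_gap: 0.475
gripper_force: 25.6
dp [ 0.08 -0.01 -4.29] ang [-0.1 -0.4 -0.2] at [ 0.5085 -0.0153  0.1616] q [-0.25  0.51  1.8   0.    0.84 -1.89] gap 0.475 t 21.7
```

```bash
python3 -m crank '[{"dp":[0.06,-0.01,-0.9],"angular":[0,0,0]},{"dp":[0,0,-0.9],"angular":[0,0,0]},{"dp":[0,0,-0.9],"angular":[0,0,0]},{"dp":[0,0,-0.8],"angular":[0,0,0]},{"dp":[0,0,-0.5],"angular":[0,0,0]},{"dp":[0,0,-0.15],"angular":[0,0,0]},{"dp":[0,0,0],"angular":[0,0,0]},{"dp":[0,0,0],"angular":[0,0,0]}]'
python3 -m crank '[{"dp":[0,0,0],"angular":[0,0,0]},{"dp":[0,0,0],"angular":[0,0,0]},{"dp":[0,0,0],"angular":[0,0,0]}]' 0.3
python3 -m crank '[{"dp":[0,0,0.6],"angular":[0,0,0]},{"dp":[0,0,0.9],"angular":[0,0,0]},{"dp":[0,0,0.9],"angular":[0,0,0]},{"dp":[0,0,0.9],"angular":[0,0,0]},{"dp":[0,0,0.9],"angular":[0,0,0]},{"dp":[0,0,0.9],"angular":[0,0,0]},{"dp":[0,-0.5,0.9],"angular":[0,0,0]},{"dp":[0,-1,0.4],"angular":[0,0,0]},{"dp":[0,-1,0],"angular":[0,0,0]},{"dp":[0,-1,0],"angular":[0,0,0]},{"dp":[0,-1,0],"angular":[0,0,0]},{"dp":[0,-1,0],"angular":[0,0,0]},{"dp":[0,-1,0],"angular":[0,0,0]},{"dp":[0,-1,0],"angular":[0,0,0]},{"dp":[0,-1,0],"angular":[0,0,0]},{"dp":[0,-1,0],"angular":[0,0,0]},{"dp":[0,0,0],"angular":[0,0,0]}]'
python3 - <<'E'
from h import *
s=snap('top');W=cloud(s);gnomes(W,s['image'])
s=snap('side');board(cloud(s),s['image'])
go([.5095,-.389,.03],94,0)
E
```

```text
t: 22.5
tcp_pos: [0.5139, -0.0186, 0.0402]
tool_rot: [-0.035, 0.999, -0.0, 0.001]
force: [-0.7, -0.8, -0.9]
finger_gap: 0.479
gripper_force: 25.6
t: 22.8
tcp_pos: [0.5134, -0.018, 0.0399]
tool_rot: [-0.035, 0.999, 0.0, 0.0]
force: [0.2, -0.8, 0.5]
finger_gap: 0.696
gripper_force: 0.0
t: 24.5
tcp_pos: [0.5132, -0.3069, 0.2314]
tool_rot: [-0.033, 0.999, -0.001, 0.001]
force: [-1.1, 0.4, 1.4]
finger_gap: 0.699
gripper_force: 0.0
blob [ 0.711  -0.2803] size [0.053 0.052] zmax 0.075 hue 27.0
blob [ 0.6958 -0.3955] size [0.067 0.068] zmax 0.075 hue 12.0
blob [ 0.6586 -0.1529] size [0.022 0.023] zmax 0.055 hue 15.0
blob [ 0.6117 -0.3357] size [0.041 0.041] zmax 0.065 hue 112.5
blob [ 0.5113 -0.0184] size [0.039 0.04 ] zmax 0.067 hue None
blob [ 0.4999 -0.1628] size [0.022 0.023] zmax 0.055 hue 16.0
board n 1735 x [0.487 0.668] z 0.02 0.115 lean deg 15.0 foot y -0.0843
dp [-0.1  -2.87 -6.7 ] ang [-0.1 -0.1  0.1] at [ 0.5125 -0.3029  0.231 ] q [-0.72  0.51  1.53  0.    1.11 -2.36] gap 0.702 t 24.6
```

```bash
python3 -c "
from h import *
s=snap('side');i=s['image'][120:250,170:370];cv2.imwrite('pics/c4.png',cv2.resize(i,None,fx=4,fy=4,interpolation=2))"
```

```text
(no output)
```

View pics/c4.png

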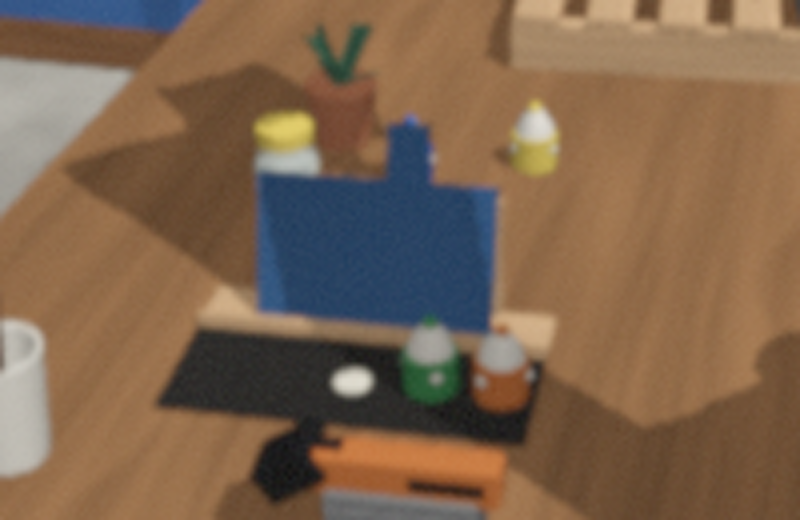

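Green (430,365) and orange (500,375) stand upright on the mat, and the board leans in place. Yellow (535,140) next.

```bash
python3 -m crank '[{"dp":[-0.1,-0.9,0],"angular":[0,0,0]},{"dp":[0,-0.9,0],"angular":[0,0,0]},{"dp":[0,-0.9,-0.6],"angular":[0,0,0]},{"dp":[0,-0.1,-0.9],"angular":[0,0,0]},{"dp":[0,0,-0.9],"angular":[0,0,0]},{"dp":[0,0,-0.9],"angular":[0,0,0]},{"dp":[0,0,-0.9],"angular":[0,0,0]},{"dp":[0,0,-0.9],"angular":[0,0,0]},{"dp":[0,0,-0.9],"angular":[0,0,0]},{"dp":[0,0,-0.5],"angular":[0,0,0]},{"dp":[0,0,-0.2],"angular":[0,0,0]},{"dp":[0,0,0],"angular":[0,0,0]}]'
python3 -m crank '[{"dp":[0,0,0],"angular":[0,0,0]},{"dp":[0,0,0],"angular":[0,0,0]},{"dp":[0,0,0],"angular":[0,0,0]},{"dp":[0,0,0],"angular":[0,0,0]}]' 1 25
```

```text
t: 25.85
tcp_pos: [0.5101, -0.3861, 0.0299]
tool_rot: [-0.035, 0.999, 0.001, -0.001]
force: [0.4, 0.5, -0.1]
finger_gap: 0.704
gripper_force: 0.0
t: 26.25
tcp_pos: [0.5108, -0.3877, 0.0317]
tool_rot: [-0.035, 0.999, -0.001, 0.001]
force: [0.1, -0.1, 5.4]
finger_gap: 0.477
gripper_force: 25.8
```

```bash
python3 -m crank '[{"dp":[0,0,0.7],"angular":[0,0,0]},{"dp":[0,0,1],"angular":[0,0,0]},{"dp":[0,0,1],"angular":[0,0,0]},{"dp":[0,0,1],"angular":[0,0,0]},{"dp":[0,0.4,1],"angular":[0,0,0]},{"dp":[0.2,1,1],"angular":[0,0,0]},{"dp":[0.3,1,0.8],"angular":[0,0,0]},{"dp":[0.35,1,0],"angular":[0,0,0]},{"dp":[0.35,1,0],"angular":[0,0,0]},{"dp":[0.35,1,0],"angular":[0,0,0]},{"dp":[0.35,1,0],"angular":[0,0,0]},{"dp":[0.35,1,0],"angular":[0,0,0]},{"dp":[0.35,1,0],"angular":[0,0,0]},{"dp":[0.35,1,0],"angular":[0,0,0]},{"dp":[0.35,1,0],"angular":[0,0,0]},{"dp":[0.35,1,0],"angular":[0,0,0]},{"dp":[0.3,1,0],"angular":[0,0,0]},{"dp":[0,0.3,-0.5],"angular":[0,0,0]},{"dp":[0,0,-0.9],"angular":[0,0,0]},{"dp":[0,0,0],"angular":[0,0,0]}]'
python3 -c "
from h import *
go([.629,-.0085,.034],94,0)"
```

```text
t: 28.25
tcp_pos: [0.6255, -0.0048, 0.1798]
tool_rot: [-0.035, 0.999, 0.001, -0.004]
force: [-0.6, 0.5, -1.1]
finger_gap: 0.482
gripper_force: 25.6
dp [ 0.12 -0.12 -4.86] ang [-0.1 -0.5 -0.1] at [ 0.6255 -0.0048  0.1798] q [-0.19  0.61  1.49  0.    1.05 -1.83] gap 0.482 t 28.25
```

```bash
python3 -m crank '[{"dp":[0.06,-0.08,-0.9],"angular":[0,0,0]},{"dp":[0,0,-0.9],"angular":[0,0,0]},{"dp":[0,0,-0.9],"angular":[0,0,0]},{"dp":[0,0,-0.9],"angular":[0,0,0]},{"dp":[0,0,-0.7],"angular":[0,0,0]},{"dp":[0,0,-0.4],"angular":[0,0,0]},{"dp":[0,0,-0.2],"angular":[0,0,0]},{"dp":[0,0,0],"angular":[0,0,0]},{"dp":[0,0,0],"angular":[0,0,0]}]'
```

```text
t: 29.15
tcp_pos: [0.6312, -0.0086, 0.0373]
tool_rot: [-0.035, 0.999, -0.0, 0.001]
force: [-0.2, 0.5, -0.1]
finger_gap: 0.474
gripper_force: 25.6
```

```bash
python3 -m crank '[{"dp":[0,0,-0.1],"angular":[0,0,0]},{"dp":[0,0,0],"angular":[0,0,0]}]'
python3 -m crank '[{"dp":[0,0,0],"angular":[0,0,0]},{"dp":[0,0,0],"angular":[0,0,0]},{"dp":[0,0,0],"angular":[0,0,0]}]' 0.3
python3 -m crank '[{"dp":[0,0,0.6],"angular":[0,0,0]},{"dp":[0,0,0.9],"angular":[0,0,0]},{"dp":[0,0,0.9],"angular":[0,0,0]},{"dp":[0,0,0.9],"angular":[0,0,0]},{"dp":[0,0,0.9],"angular":[0,0,0]},{"dp":[0,0,0.9],"angular":[0,0,0]},{"dp":[0,-0.5,0.9],"angular":[0,0,0]},{"dp":[-0.1,-1,0.6],"angular":[0,0,0]},{"dp":[-0.1,-1,0],"angular":[0,0,0]},{"dp":[-0.1,-1,0],"angular":[0,0,0]},{"dp":[-0.1,-1,0],"angular":[0,0,0]},{"dp":[-0.1,-1,0],"angular":[0,0,0]},{"dp":[-0.1,-1,0],"angular":[0,0,0]},{"dp":[-0.1,-1,0],"angular":[0,0,0]},{"dp":[0,-1,0],"angular":[0,0,0]},{"dp":[0,0,0],"angular":[0,0,0]}]'
python3 - <<'E'
from h import *
s=snap('top');W=cloud(s);gnomes(W,s['image'])
s=snap('side');board(cloud(s),s['image'])
go([.610,-.3355,.031],94,0)
E
```

```text
t: 29.35
tcp_pos: [0.6307, -0.0083, 0.0338]
tool_rot: [-0.035, 0.999, 0.0, 0.0]
force: [0.5, -0.3, -0.6]
finger_gap: 0.479
gripper_force: 25.6
t: 29.65
tcp_pos: [0.6305, -0.0083, 0.0335]
tool_rot: [-0.035, 0.999, 0.0, -0.0]
force: [0.1, -1.2, -0.2]
finger_gap: 0.702
gripper_force: 0.0
t: 31.25
tcp_pos: [0.6091, -0.2677, 0.2312]
tool_rot: [-0.033, 0.999, -0.001, 0.0]
force: [-0.7, -0.4, 0.5]
finger_gap: 0.702
gripper_force: 0.0
blob [ 0.714  -0.2763] size [0.047 0.045] zmax 0.074 hue 26.0
blob [ 0.6595 -0.1533] size [0.022 0.023] zmax 0.054 hue 15.0
blob [ 0.6279 -0.0104] size [0.041 0.043] zmax 0.068 hue 26.0
blob [ 0.4998 -0.1627] size [0.021 0.023] zmax 0.056 hue 16.0
board n 1721 x [0.486 0.665] z 0.02 0.115 lean deg 15.2 foot y -0.084
dp [ 0.04 -2.39 -6.67] ang [-0.1 -0.   0.1] at [ 0.6089 -0.2638  0.231 ] q [-0.58  0.6   1.35  0.    1.2  -2.22] gap 0.698 t 31.35
```

```bash
python3 -m crank '[{"dp":[0.04,-0.9,0],"angular":[0,0,0]},{"dp":[0,-0.9,-0.4],"angular":[0,0,0]},{"dp":[0,-0.5,-0.8],"angular":[0,0,0]},{"dp":[0,-0.1,-0.9],"angular":[0,0,0]},{"dp":[0,0,-0.9],"angular":[0,0,0]},{"dp":[0,0,-0.9],"angular":[0,0,0]},{"dp":[0,0,-0.9],"angular":[0,0,0]},{"dp":[0,0,-0.9],"angular":[0,0,0]},{"dp":[0,0,-0.7],"angular":[0,0,0]},{"dp":[0,0,-0.3],"angular":[0,0,0]},{"dp":[0,0,0],"angular":[0,0,0]}]'
python3 -m crank '[{"dp":[0,0,0],"angular":[0,0,0]},{"dp":[0,0,0],"angular":[0,0,0]},{"dp":[0,0,0],"angular":[0,0,0]},{"dp":[0,0,0],"angular":[0,0,0]}]' 1 25
python3 -c "
from h import *
go([.682,-.005,.23],94,0)"
```

```text
t: 32.45
tcp_pos: [0.6099, -0.3335, 0.0288]
tool_rot: [-0.035, 0.999, 0.001, -0.002]
force: [-0.4, -0.7, -0.2]
finger_gap: 0.703
gripper_force: 0.0
t: 32.85
tcp_pos: [0.6113, -0.3358, 0.0317]
tool_rot: [-0.035, 0.999, -0.001, 0.001]
force: [0.1, 0.1, 3.2]
finger_gap: 0.475
gripper_force: 25.6
dp [ 2.36 11.03  6.61] ang [0.1 0.1 0. ] at [ 0.6113 -0.3358  0.0317] q [-0.66  0.89  1.37  0.    0.89 -2.3 ] gap 0.475 t 32.85
```

```bash
python3 -m crank '[{"dp":[0,0,0.7],"angular":[0,0,0]},{"dp":[0,0,1],"angular":[0,0,0]},{"dp":[0,0,1],"angular":[0,0,0]},{"dp":[0,0,1],"angular":[0,0,0]},{"dp":[0,0.2,1],"angular":[0,0,0]},{"dp":[0.1,0.9,1],"angular":[0,0,0]},{"dp":[0.2,1,0.9],"angular":[0,0,0]},{"dp":[0.25,1,0],"angular":[0,0,0]},{"dp":[0.25,1,0],"angular":[0,0,0]},{"dp":[0.25,1,0],"angular":[0,0,0]},{"dp":[0.25,1,0],"angular":[0,0,0]},{"dp":[0.25,1,0],"angular":[0,0,0]},{"dp":[0.25,1,0],"angular":[0,0,0]},{"dp":[0.25,1,0],"angular":[0,0,0]},{"dp":[0.25,1,0],"angular":[0,0,0]},{"dp":[0.2,0.9,0],"angular":[0,0,0]},{"dp":[0.05,0,0],"angular":[0,0,0]},{"dp":[0,0,-0.5],"angular":[0,0,0]},{"dp":[0,0,-0.9],"angular":[0,0,0]},{"dp":[0,0,0],"angular":[0,0,0]}]'
python3 - <<'E'
from h import *
go([.683,-.005,.034],94,0)
s=snap('top');W=cloud(s);gnomes(W,s['image'])
E
```

```text
t: 34.85
tcp_pos: [0.6835, -0.0063, 0.1813]
tool_rot: [-0.034, 0.999, 0.001, -0.005]
force: [-1.4, 0.5, -1.0]
finger_gap: 0.477
gripper_force: 25.5
dp [-0.02  0.04 -4.91] ang [-0.1 -0.6  0.1] at [ 0.6835 -0.0063  0.1813] q [-0.17  0.68  1.33 -0.    1.14 -1.81] gap 0.477 t 34.85
blob [ 0.7118 -0.2802] size [0.053 0.053] zmax 0.075 hue 27.0
blob [ 0.6909 -0.4023] size [0.057 0.053] zmax 0.075 hue 13.0
blob [ 0.6588 -0.1531] size [0.021 0.023] zmax 0.054 hue 15.0
blob [ 0.5103 -0.0197] size [0.04  0.038] zmax 0.066 hue 66.0
blob [ 0.4998 -0.1626] size [0.021 0.023] zmax 0.055 hue 15.0
blob [ 0.4568 -0.0227] size [0.042 0.038] zmax 0.067 hue 13.5
```

```bash
python3 -m crank '[{"dp":[-0.05,0.06,-0.9],"angular":[0,0,0]},{"dp":[0,0,-0.9],"angular":[0,0,0]},{"dp":[0,0,-0.9],"angular":[0,0,0]},{"dp":[0,0,-0.9],"angular":[0,0,0]},{"dp":[0,0,-0.7],"angular":[0,0,0]},{"dp":[0,0,-0.4],"angular":[0,0,0]},{"dp":[0,0,-0.25],"angular":[0,0,0]},{"dp":[0,0,0],"angular":[0,0,0]},{"dp":[0,0,0],"angular":[0,0,0]}]'
```

```text
t: 35.8
tcp_pos: [0.6864, -0.0038, 0.0388]
tool_rot: [-0.035, 0.999, -0.0, 0.001]
force: [0.5, 0.2, -0.8]
finger_gap: 0.481
gripper_force: 25.5
```

```bash
python3 -m crank '[{"dp":[0,0,-0.15],"angular":[0,0,0]},{"dp":[0,0,0],"angular":[0,0,0]}]'
python3 -m crank '[{"dp":[0,0,0],"angular":[0,0,0]},{"dp":[0,0,0],"angular":[0,0,0]},{"dp":[0,0,0],"angular":[0,0,0]}]' 0.3
python3 -m crank '[{"dp":[0,0,0.6],"angular":[0,0,0]},{"dp":[0,0,0.9],"angular":[0,0,0]},{"dp":[0,0,0.9],"angular":[0,0,0]},{"dp":[0,0,0.9],"angular":[0,0,0]},{"dp":[0,0,0.9],"angular":[0,0,0]},{"dp":[0,0,0.9],"angular":[0,0,0]},{"dp":[-0.4,0.7,0.9],"angular":[0,0,0]},{"dp":[-0.6,0.8,0],"angular":[0,0,0]},{"dp":[-0.6,0.8,0],"angular":[0,0,0]},{"dp":[-0.6,0.8,0],"angular":[0,0,0]},{"dp":[-0.6,0.8,0],"angular":[0,0,0]},{"dp":[-0.6,0.8,0],"angular":[0,0,0]},{"dp":[-0.7,0.6,0],"angular":[0,0,0]},{"dp":[-0.7,0,0],"angular":[0,0,0]},{"dp":[-0.7,0,0],"angular":[0,0,0]},{"dp":[-0.7,0,0],"angular":[0,0,0]},{"dp":[0,0,0],"angular":[0,0,0]}]' 0.5
python3 - <<'E'
from h import *
s=snap('top','top2.png');W=cloud(s);gnomes(W,s['image'])
s2=snap('side');board(cloud(s2),s2['image'])
im=s['image'].astype(int);Z=W[...,2];V,U=np.mgrid[:420,:560]
a=cv2.resize(s['image'][60:310,80:480],(800,500));cv2.imwrite('pics/c5.png',a)
go([.4945,.156,.075],94,0)
E
```

```text
t: 36.0
tcp_pos: [0.6859, -0.0036, 0.0338]
tool_rot: [-0.035, 0.999, 0.0, 0.0]
force: [-0.3, -0.3, -1.1]
finger_gap: 0.478
gripper_force: 25.6
t: 36.3
tcp_pos: [0.6857, -0.0035, 0.0335]
tool_rot: [-0.035, 0.999, 0.0, -0.0]
force: [0.1, -0.3, 0.1]
finger_gap: 0.699
gripper_force: 0.0
t: 38.0
tcp_pos: [0.4964, 0.1558, 0.2142]
tool_rot: [-0.035, 0.999, 0.0, -0.001]
force: [-0.2, -0.2, -0.3]
finger_gap: 0.503
gripper_force: 0.0
blob [ 0.7111 -0.2802] size [0.054 0.053] zmax 0.074 hue 27.0
blob [0.709 0.01 ] size [0.042 0.041] zmax 0.066 hue 113.0
blob [ 0.6953 -0.3953] size [0.066 0.066] zmax 0.075 hue 13.0
blob [ 0.6594 -0.153 ] size [0.021 0.023] zmax 0.055 hue 15.0
blob [ 0.6278 -0.0103] size [0.041 0.043] zmax 0.066 hue 25.0
blob [ 0.5103 -0.0184] size [0.04 0.04] zmax 0.065 hue 65.0
blob [ 0.4999 -0.1627] size [0.021 0.023] zmax 0.053 hue 16.0
blob [ 0.4567 -0.0217] size [0.042 0.04 ] zmax 0.066 hue 14.0
board n 1223 x [0.486 0.666] z 0.02 0.115 lean deg 15.1 foot y -0.0842
dp [-0.2   0.01 -4.65] ang [-0.   0.2 -0. ] at [0.5004 0.1556 0.2145] q [ 0.09  0.44  1.72  0.    0.98 -1.55] gap 0.5 t 38.1
```

View pics/c5.png

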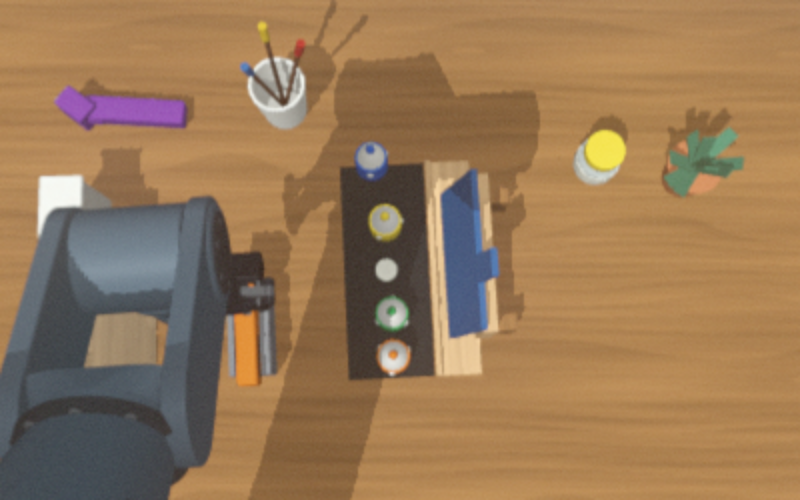

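Blue has been knocked to the mat's edge: it is at (371,160) in the crop, about x=0.141 in the mat frame. The other three gnomes and the board are fine. I'll move blue back in.

```bash
python3 -m crank '[{"dp":[0.7,-0.4,0],"angular":[0,0,0]},{"dp":[0.9,-0.6,0],"angular":[0,0,0]},{"dp":[0.9,-0.6,0],"angular":[0,0,0]},{"dp":[0.9,-0.6,0],"angular":[0,0,0]},{"dp":[0.9,-0.6,0],"angular":[0,0,0]},{"dp":[0.9,-0.6,0],"angular":[0,0,0]},{"dp":[0.9,-0.7,0],"angular":[0,0,0]},{"dp":[0.8,-0.7,0],"angular":[0,0,0]},{"dp":[0,0,-0.7],"angular":[0,0,0]},{"dp":[0,0,-0.9],"angular":[0,0,0]},{"dp":[0,0,-0.9],"angular":[0,0,0]},{"dp":[0,0,0],"angular":[0,0,0]}]' 0.3
python3 -c "
from h import *
go([.708,.010,.033],94,0)"
```

```text
t: 39.3
tcp_pos: [0.7048, 0.0111, 0.1338]
tool_rot: [-0.034, 0.999, 0.001, -0.004]
force: [-0.5, 0.8, 0.3]
finger_gap: 0.7
gripper_force: 0.0
dp [ 0.11 -0.04 -3.36] ang [-0.1 -0.5  0. ] at [0.7048 0.0111 0.1338] q [-0.14  0.76  1.3   0.    1.09 -1.78] gap 0.7 t 39.3
```

```bash
python3 -m crank '[{"dp":[0.05,-0.04,-0.9],"angular":[0,0,0]},{"dp":[0,0,-0.9],"angular":[0,0,0]},{"dp":[0,0,-0.9],"angular":[0,0,0]},{"dp":[0,0,-0.5],"angular":[0,0,0]},{"dp":[0,0,-0.2],"angular":[0,0,0]},{"dp":[0,0,0],"angular":[0,0,0]},{"dp":[0,0,0],"angular":[0,0,0]}]'
python3 -m crank '[{"dp":[0,0,0],"angular":[0,0,0]},{"dp":[0,0,0],"angular":[0,0,0]},{"dp":[0,0,0],"angular":[0,0,0]},{"dp":[0,0,0],"angular":[0,0,0]}]' 1 25
python3 -m crank '[{"dp":[0,0,0.4],"angular":[0,0,0]},{"dp":[-0.3,-0.2,0],"angular":[0,0,0]},{"dp":[-0.5,-0.3,0],"angular":[0,0,0]},{"dp":[0,0,-0.2],"angular":[0,0,0]},{"dp":[0,0,0],"angular":[0,0,0]},{"dp":[0,0,0],"angular":[0,0,0]}]'
```

```text
t: 40.0
tcp_pos: [0.7094, 0.0101, 0.0378]
tool_rot: [-0.035, 0.999, -0.0, 0.001]
force: [-0.7, -0.2, 1.1]
finger_gap: 0.698
gripper_force: 0.0
t: 40.4
tcp_pos: [0.7092, 0.01, 0.038]
tool_rot: [-0.035, 0.999, -0.0, 0.001]
force: [-0.8, -0.3, 5.8]
finger_gap: 0.478
gripper_force: 25.3
t: 41.0
tcp_pos: [0.6842, -0.0046, 0.0418]
tool_rot: [-0.035, 0.999, 0.0, -0.0]
force: [0.4, 0.4, -0.2]
finger_gap: 0.473
gripper_force: 25.4
```

```bash
python3 -m crank '[{"dp":[0,0,-0.1],"angular":[0,0,0]},{"dp":[0,0,0],"angular":[0,0,0]}]'
python3 -m crank '[{"dp":[0,0,0],"angular":[0,0,0]},{"dp":[0,0,0],"angular":[0,0,0]},{"dp":[0,0,0],"angular":[0,0,0]}]' 0.3
python3 -m crank '[{"dp":[0,0,0.6],"angular":[0,0,0]},{"dp":[0,0,0.9],"angular":[0,0,0]},{"dp":[0,0,0.9],"angular":[0,0,0]},{"dp":[0,0,0.9],"angular":[0,0,0]},{"dp":[0,0,0.9],"angular":[0,0,0]},{"dp":[0,0,0.9],"angular":[0,0,0]},{"dp":[-0.5,0.7,0.9],"angular":[0,0,0]},{"dp":[-0.8,0.8,0],"angular":[0,0,0]},{"dp":[-0.8,0.8,0],"angular":[0,0,0]},{"dp":[-0.8,0.8,0],"angular":[0,0,0]},{"dp":[-0.8,0.8,0],"angular":[0,0,0]},{"dp":[-0.8,0.8,0],"angular":[0,0,0]},{"dp":[-0.8,0.5,0],"angular":[0,0,0]},{"dp":[-0.8,0.1,0],"angular":[0,0,0]},{"dp":[-0.3,0,0],"angular":[0,0,0]},{"dp":[0,0,0],"angular":[0,0,0]}]' 0.5
python3 - <<'E'
from h import *
s=snap('top');W=cloud(s);gnomes(W,s['image'])
s2=snap('side');board(cloud(s2),s2['image'])
go([.495,.1562,.076],94,0)
W=cloud(s2);i=s2['image'].astype(int);m=(i[...,2]-i[...,0]>90)&(W[...,2]>.05)&(W[...,2]<.085)&(abs(W[...,1]-.16)<.05)&(abs(W[...,0]-.48)<.1);P=W[m]
print('handle side',len(P),np.round(np.percentile(P,[1,99],axis=0),3))
E
```

```text
t: 41.2
tcp_pos: [0.6847, -0.0046, 0.0397]
tool_rot: [-0.035, 0.999, 0.0, 0.0]
force: [-0.9, 0.2, 2.8]
finger_gap: 0.476
gripper_force: 25.8
t: 41.5
tcp_pos: [0.6841, -0.0045, 0.039]
tool_rot: [-0.035, 0.999, 0.0, -0.0]
force: [0.1, -0.1, 0.6]
finger_gap: 0.698
gripper_force: 0.0
t: 43.1
tcp_pos: [0.4913, 0.1544, 0.2202]
tool_rot: [-0.035, 0.999, 0.0, 0.0]
force: [0.0, 0.0, 0.1]
finger_gap: 0.505
gripper_force: 0.0
blob [ 0.711  -0.2802] size [0.053 0.053] zmax 0.074 hue 27.0
blob [ 0.6891 -0.4021] size [0.052 0.052] zmax 0.075 hue 13.0
blob [ 0.6818 -0.0054] size [0.043 0.041] zmax 0.068 hue 113.0
blob [ 0.659 -0.153] size [0.022 0.023] zmax 0.055 hue 15.0
blob [ 0.6283 -0.0103] size [0.041 0.043] zmax 0.068 hue 25.0
blob [ 0.51   -0.0184] size [0.041 0.04 ] zmax 0.065 hue 64.0
blob [ 0.4999 -0.1625] size [0.021 0.022] zmax 0.054 hue 15.0
blob [ 0.4567 -0.0216] size [0.042 0.04 ] zmax 0.068 hue 14.0
board n 1250 x [0.486 0.666] z 0.02 0.115 lean deg 15.4 foot y -0.0837
dp [ 0.04  0.08 -4.8 ] ang [-0.   0.2  0. ] at [0.4937 0.1539 0.2201] q [ 0.09  0.42  1.73  0.    0.98 -1.55] gap 0.504 t 43.2
handle side 475 [[0.417 0.144 0.053]
 [0.533 0.176 0.079]]
```

All four gnomes and the board are in place. Down to the scanner.

```bash
python3 -m crank '[{"dp":[0.04,0.08,-0.8],"angular":[0,0,0]},{"dp":[0,0,-0.9],"angular":[0,0,0]},{"dp":[0,0,-0.9],"angular":[0,0,0]},{"dp":[0,0,-0.8],"angular":[0,0,0]},{"dp":[0,0,-0.7],"angular":[0,0,0]},{"dp":[0,0,-0.5],"angular":[0,0,0]},{"dp":[0,0,-0.2],"angular":[0,0,0]},{"dp":[0,0,0],"angular":[0,0,0]},{"dp":[0,0,0],"angular":[0,0,0]}]'
python3 -c "
from h import *
go([.495,.1562,.075],94,0)"
```

```text
t: 44.1
tcp_pos: [0.4944, 0.1565, 0.0756]
tool_rot: [-0.035, 0.999, 0.0, 0.0]
force: [-0.1, 0.1, 0.6]
finger_gap: 0.502
gripper_force: 0.0
dp [ 0.02 -0.01 -0.02] ang [-0.   0.1  0. ] at [0.4944 0.1565 0.0756] q [ 0.09  0.66  1.83  0.    0.64 -1.55] gap 0.502 t 44.1
```

```bash
python3 -m crank '[{"dp":[0,0,0],"angular":[0,0,0]},{"dp":[0,0,0],"angular":[0,0,0]},{"dp":[0,0,0],"angular":[0,0,0]},{"dp":[0,0,0],"angular":[0,0,0]},{"dp":[0,0,0],"angular":[0,0,0]}]' 1 50
python3 -c "
from h import *
go([.495,.1562,.075],94,0)"
python3 -m crank '[{"dp":[0,0,0.4],"angular":[0,0,0]},{"dp":[0,0,0.7],"angular":[0,0,0]},{"dp":[0,0,0.8],"angular":[0,0,0]},{"dp":[0,0,0.8],"angular":[0,0,0]},{"dp":[0,0,0.8],"angular":[0,0,0]},{"dp":[0,0,0],"angular":[0,0,0]},{"dp":[0,0,0],"angular":[0,0,0]}]'
```

```text
t: 44.6
tcp_pos: [0.4942, 0.1568, 0.0763]
tool_rot: [-0.035, 0.999, 0.0, 0.001]
force: [0.5, -0.1, 6.4]
finger_gap: 0.292
gripper_force: 50.3
dp [ 0.03 -0.02 -0.04] ang [-0.   0.1 -0. ] at [0.4942 0.1568 0.0763] q [ 0.09  0.66  1.83  0.    0.64 -1.55] gap 0.292 t 44.6
t: 45.3
tcp_pos: [0.4928, 0.1567, 0.1804]
tool_rot: [-0.035, 0.999, 0.0, -0.0]
force: [0.1, -1.3, -2.4]
finger_gap: 0.286
gripper_force: 49.5
```

```bash
python3 -m crank '[{"dp":[0.19,0.06,0],"angular":[0,0,-5]},{"dp":[0.19,0.06,0],"angular":[0,0,-8]},{"dp":[0.19,0.06,0],"angular":[0,0,-8]},{"dp":[0.19,0.06,0],"angular":[0,0,-8]},{"dp":[0.19,0.06,0],"angular":[0,0,-8]},{"dp":[0.19,0.06,0],"angular":[0,0,-8]},{"dp":[0.19,0.06,0],"angular":[0,0,-8]},{"dp":[0.19,0.06,0],"angular":[0,0,-8]},{"dp":[0.19,0.06,0],"angular":[0,0,-8]},{"dp":[0.19,0.06,0],"angular":[0,0,-8]},{"dp":[0.19,0,0],"angular":[0,0,-8]},{"dp":[0,0,0],"angular":[0,0,-5]},{"dp":[0,0,0],"angular":[0,0,0]}]'
python3 -c "
from h import *
go([.556,.1745,.1046],4,0)"
```

```text
t: 46.6
tcp_pos: [0.5547, 0.1745, 0.1781]
tool_rot: [0.682, 0.731, -0.001, -0.001]
force: [0.4, -0.0, -3.1]
finger_gap: 0.289
gripper_force: 49.4
dp [ 0.04  0.   -2.45] ang [ 0.  -0.2 -0. ] at [0.5547 0.1745 0.1781] q [0.11 0.56 1.61 0.   0.98 0.04] gap 0.289 t 46.6
```

```bash
python3 -m crank '[{"dp":[0.03,0,-0.5],"angular":[0,0,0]},{"dp":[0,0,-0.6],"angular":[0,0,0]},{"dp":[0,0,-0.6],"angular":[0,0,0]},{"dp":[0,0,-0.5],"angular":[0,0,0]},{"dp":[0,0,-0.25],"angular":[0,0,0]},{"dp":[0,0,0],"angular":[0,0,0]},{"dp":[0,0,0],"angular":[0,0,0]}]'
python3 - <<'E'
from h import *
go([.556,.1745,.1046],4,0)
s=snap('side');W=cloud(s);i=s['image'].astype(int)
t=snap('top');Wt=cloud(t);it=t['image'].astype(int)
for n,W,i in(('s',W,i),('t',Wt,it)):
    b=(abs(W[...,0]-.56)<.1)&(W[...,1]>.07)&(W[...,1]<.27)&(W[...,2]>.04)&(W[...,2]<.115)
    o=b&(i[...,2]-i[...,0]>80)&(W[...,0]>.535);k=b&(i.max(2)<75)&(W[...,1]<.16)
    for q,m in(('orange',o),('black',k)):
        P=W[m]
        if len(P)>20: print(n,q,len(P),np.round(np.percentile(P,[1,50,99],axis=0),3).tolist())
x=np.hstack([cv2.resize(s['image'][120:300,180:340],(480,540)),cv2.resize(t['image'][130:280,170:250],(288,540))]);cv2.imwrite('pics/c6.png',x)
E
```

```text
t: 47.3
tcp_pos: [0.5568, 0.1747, 0.1066]
tool_rot: [0.682, 0.732, 0.0, -0.0]
force: [0.2, -0.6, -2.3]
finger_gap: 0.292
gripper_force: 49.4
dp [-0.03 -0.01 -0.07] ang [-0. -0. -0.] at [0.5568 0.1747 0.1066] q [0.11 0.67 1.65 0.   0.82 0.04] gap 0.292 t 47.3
s orange 363 [[0.54, 0.152, 0.08], [0.553, 0.228, 0.106], [0.569, 0.256, 0.109]]
s black 37 [[0.539, 0.103, 0.069], [0.57, 0.131, 0.104], [0.58, 0.145, 0.114]]
t orange 133 [[0.547, 0.131, 0.085], [0.555, 0.15, 0.107], [0.572, 0.164, 0.112]]
t black 339 [[0.541, 0.089, 0.081], [0.559, 0.111, 0.105], [0.581, 0.144, 0.115]]
```

View pics/c6.png

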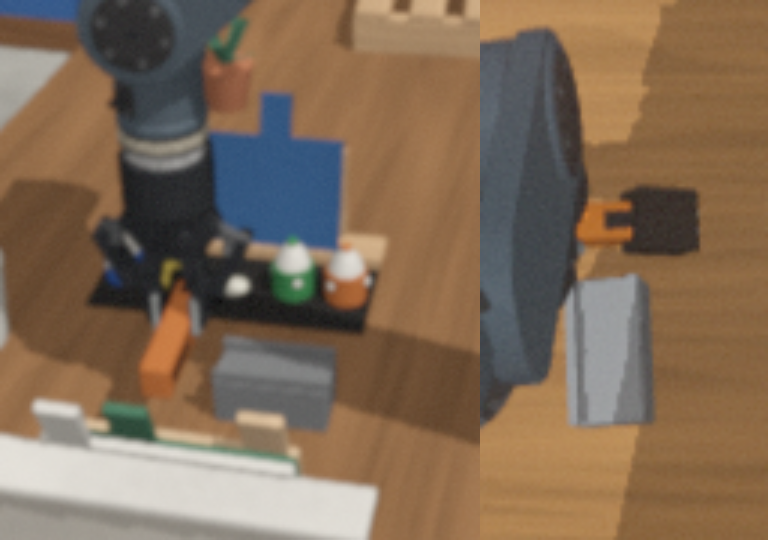

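The scanner is level and points at the mat. I put the window at about (0.561, 0.097, 0.079), so the beam should reach the mat at about (0.569, -0.013), within 2 mm of the dot. Holding still.

```bash
python3 -m crank '[{"dp":[0,0,0],"angular":[0,0,0]},{"dp":[0,0,0],"angular":[0,0,0]},{"dp":[0,0,0],"angular":[0,0,0]},{"dp":[0,0,0],"angular":[0,0,0]},{"dp":[0,0,0],"angular":[0,0,0]},{"dp":[0,0,0],"angular":[0,0,0]},{"dp":[0,0,0],"angular":[0,0,0]},{"dp":[0,0,0],"angular":[0,0,0]},{"dp":[0,0,0],"angular":[0,0,0]},{"dp":[0,0,0],"angular":[0,0,0]},{"dp":[0,0,0],"angular":[0,0,0]},{"dp":[0,0,0],"angular":[0,0,0]},{"dp":[0,0,0],"angular":[0,0,0]},{"dp":[0,0,0],"angular":[0,0,0]},{"dp":[0,0,0],"angular":[0,0,0]},{"dp":[0,0,0],"angular":[0,0,0]},{"dp":[0,0,0],"angular":[0,0,0]},{"dp":[0,0,0],"angular":[0,0,0]},{"dp":[0,0,0],"angular":[0,0,0]},{"dp":[0,0,0],"angular":[0,0,0]}]'
python3 -m crank '[{"dp":[0,0,0],"angular":[0,0,0]},{"dp":[0,0,0],"angular":[0,0,0]},{"dp":[0,0,0],"angular":[0,0,0]},{"dp":[0,0,0],"angular":[0,0,0]}]'
python3 -m crank '[{"dp":[0,0,0.5],"angular":[0,0,0]},{"dp":[0,0,0.7],"angular":[0,0,0]},{"dp":[0,0,0.7],"angular":[0,0,0]},{"dp":[0,0,0.5],"angular":[0,0,0]},{"dp":[-0.19,-0.06,0],"angular":[0,0,5]},{"dp":[-0.19,-0.06,0],"angular":[0,0,8]},{"dp":[-0.19,-0.06,0],"angular":[0,0,8]},{"dp":[-0.19,-0.06,0],"angular":[0,0,8]},{"dp":[-0.19,-0.06,0],"angular":[0,0,8]},{"dp":[-0.19,-0.06,0],"angular":[0,0,8]},{"dp":[-0.19,-0.06,0],"angular":[0,0,8]},{"dp":[-0.19,-0.06,0],"angular":[0,0,8]},{"dp":[-0.19,-0.06,0],"angular":[0,0,8]},{"dp":[-0.19,-0.06,0],"angular":[0,0,8]},{"dp":[-0.19,0,0],"angular":[0,0,8]},{"dp":[0,0,0],"angular":[0,0,5]},{"dp":[0,0,0],"angular":[0,0,0]},{"dp":[0,0,0],"angular":[0,0,0]}]'
python3 -c "
from h import *
go([.4942,.1568,.0775],94,0)"
```

```text
t: 49.4
tcp_pos: [0.5568, 0.1747, 0.1067]
tool_rot: [0.682, 0.731, 0.0, -0.0]
force: [0.8, -0.3, -2.0]
finger_gap: 0.292
gripper_force: 49.4
t: 49.8
tcp_pos: [0.5568, 0.1747, 0.1067]
tool_rot: [0.682, 0.731, 0.0, -0.0]
force: [0.5, -0.1, -2.8]
finger_gap: 0.291
gripper_force: 49.4
t: 51.6
tcp_pos: [0.4943, 0.1567, 0.1788]
tool_rot: [-0.034, 0.999, 0.0, -0.0]
force: [1.3, 0.4, -1.7]
finger_gap: 0.293
gripper_force: 49.4
dp [-0.    0.   -3.38] ang [-0.  -0.   0.1] at [0.4943 0.1567 0.1788] q [ 0.09  0.49  1.77  0.    0.89 -1.55] gap 0.293 t 51.6
```

```bash
python3 -m crank '[{"dp":[0,0,-0.5],"angular":[0,0,0]},{"dp":[0,0,-0.7],"angular":[0,0,0]},{"dp":[0,0,-0.7],"angular":[0,0,0]},{"dp":[0,0,-0.6],"angular":[0,0,0]},{"dp":[0,0,-0.4],"angular":[0,0,0]},{"dp":[0,0,-0.2],"angular":[0,0,0]},{"dp":[0,0,-0.15],"angular":[0,0,0]},{"dp":[0,0,-0.1],"angular":[0,0,0]},{"dp":[0,0,0],"angular":[0,0,0]},{"dp":[0,0,0],"angular":[0,0,0]}]'
```

```text
t: 52.6
tcp_pos: [0.4945, 0.1567, 0.0787]
tool_rot: [-0.035, 0.999, 0.0, 0.0]
force: [0.1, -0.1, -2.6]
finger_gap: 0.294
gripper_force: 49.4
```

```bash
python3 -m crank '[{"dp":[0,0,-0.06],"angular":[0,0,0]},{"dp":[0,0,0],"angular":[0,0,0]},{"dp":[0,0,0],"angular":[0,0,0]}]'
python3 -m crank '[{"dp":[0,0,0],"angular":[0,0,0]},{"dp":[0,0,0],"angular":[0,0,0]},{"dp":[0,0,0],"angular":[0,0,0]},{"dp":[0,0,0],"angular":[0,0,0]}]' 0.5
python3 -m crank '[{"dp":[0,0,0.4],"angular":[0,0,0]},{"dp":[0,0,0.8],"angular":[0,0,0]},{"dp":[0,0,0.9],"angular":[0,0,0]},{"dp":[0,0,0.9],"angular":[0,0,0]},{"dp":[0,0,0.9],"angular":[0,0,0]},{"dp":[0,0,0.9],"angular":[0,0,0]},{"dp":[0,0,0.9],"angular":[0,0,0]},{"dp":[-0.3,-0.8,0.6],"angular":[0,0,0]},{"dp":[-0.3,-0.9,0],"angular":[0,0,0]},{"dp":[-0.3,-0.9,0],"angular":[0,0,0]},{"dp":[0,-0.9,0],"angular":[0,0,0]},{"dp":[0,-0.9,0],"angular":[0,0,0]},{"dp":[0,-0.9,0],"angular":[0,0,0]},{"dp":[0,-0.9,0],"angular":[0,0,0]},{"dp":[0,-0.9,0],"angular":[0,0,0]},{"dp":[0,-0.9,0],"angular":[0,0,0]},{"dp":[0,-0.9,0],"angular":[0,0,0]},{"dp":[0,-0.9,0],"angular":[0,0,0]},{"dp":[0,-0.9,0],"angular":[0,0,0]},{"dp":[0,0,0],"angular":[0,0,0]}]'
python3 - <<'E'
from h import *
s=snap('top');W=cloud(s);gnomes(W,s['image'])
s2=snap('side');W2=cloud(s2);board(W2,s2['image'])
for n,W,i in(('s',W2,s2['image'].astype(int)),('t',W,s['image'].astype(int))):
    m=(i[...,2]-i[...,0]>80)&(W[...,2]>.06)&(W[...,2]<.085)&(abs(W[...,1]-.16)<.05)&(abs(W[...,0]-.48)<.1);P=W[m]
    print('handle',len(P),np.round(np.percentile(P,[1,50,99],axis=0),3).tolist() if len(P) else '')
x=np.hstack([cv2.resize(s2['image'][120:330,150:350],(400,420)),cv2.resize(s['image'][130:290,80:340],(400,420))]);cv2.imwrite('pics/c7.png',x)
E
```

```text
t: 52.9
tcp_pos: [0.4942, 0.1567, 0.0765]
tool_rot: [-0.035, 0.999, 0.0, -0.0]
force: [-0.2, 0.1, -1.8]
finger_gap: 0.291
gripper_force: 49.4
t: 53.3
tcp_pos: [0.4943, 0.1567, 0.0766]
tool_rot: [-0.035, 0.999, 0.0, -0.0]
force: [0.3, -0.3, 0.5]
finger_gap: 0.5
gripper_force: 0.0
t: 55.3
tcp_pos: [0.4677, -0.1674, 0.2664]
tool_rot: [-0.033, 0.999, -0.001, 0.001]
force: [-0.1, 0.2, -0.3]
finger_gap: 0.501
gripper_force: 0.0
blob [ 0.7115 -0.2804] size [0.053 0.053] zmax 0.075 hue 26.0
blob [ 0.6958 -0.3997] size [0.067 0.057] zmax 0.075 hue 12.0
blob [ 0.682  -0.0057] size [0.044 0.041] zmax 0.068 hue 112.0
blob [ 0.6593 -0.153 ] size [0.022 0.023] zmax 0.055 hue 15.0
blob [ 0.6281 -0.0104] size [0.04  0.043] zmax 0.066 hue 26.0
blob [ 0.5103 -0.0184] size [0.04 0.04] zmax 0.066 hue None
blob [ 0.4565 -0.0216] size [0.042 0.04 ] zmax 0.067 hue 13.0
board n 1717 x [0.486 0.665] z 0.02 0.115 lean deg 15.3 foot y -0.0841
handle 444 [[0.417, 0.145, 0.06], [0.477, 0.166, 0.075], [0.535, 0.175, 0.079]]
handle 551 [[0.418, 0.139, 0.064], [0.475, 0.153, 0.076], [0.536, 0.169, 0.08]]
```

View pics/c7.png

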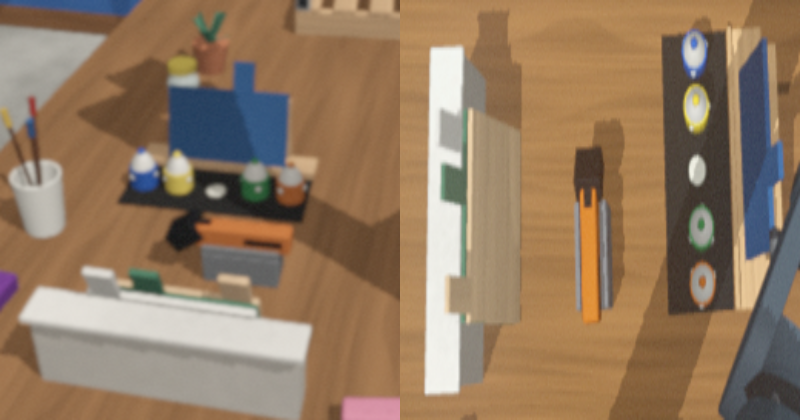

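The final views show the blue board leaning in the trough and all four gnomes upright on the mat. The scanner is back in its cradle with its head at the +x end (590,165 in the crop), and the other three boards still lean on the wall. Handing in.

```bash
python3 -c "
from station import order
print(order.sign_off())"
```

```text
the job is handed in; nothing more can be done
None
```

The job is handed in, with no verdict shown: the blue backdrop leans in the trough, all four gnomes present stand on the mat (blue was knocked aside once and reset), the scanner was held on the dot over 2 s and is back in its cradle, and the other boards, jar, cup and plant were left in place.

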